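# Put the clean pastry cutters and piping nozzles back in their rests

## Task

The clean pastry tools stand mixed up at the front of the table: put them away in the wooden rests behind. Stand one ring cutter in each bay of the large-bay tray, one piping nozzle upright in each bay of the small-bay tray, and set the half-moon cutter fully down inside the D-shaped fence with its flat wall along the fence's flat wall, all let go and standing level. Do not disturb the tape roll or the carton of stirrers.

Things in the scene. Friction and masses are not known exactly. Their poses are not given: they have to be found in the camera images.
- ring_cutter_a: steel ring cutter, an open round ring 53 mm in outer diameter and 26 mm high (hollow, rolled top edge), standing on the table; origin: centre of its underside, z up. One of two alike. Grip it across its outside
- ring_cutter_b: steel ring cutter, an open round ring 53 mm in outer diameter and 26 mm high (hollow, rolled top edge), standing on the table; origin: centre of its underside, z up. One of two alike. Grip it across its outside
- nozzle_a: steel piping nozzle, a cone 30 mm wide at the foot, narrowing to about 10 mm at the top, 40 mm high, standing upright on its wide foot; origin: centre of its foot, z up. One of two alike. Its flank leans in about 14 degrees; it can be gripped from above across its lower half with its foot on the table
- nozzle_b: steel piping nozzle, a cone 30 mm wide at the foot, narrowing to about 10 mm at the top, 40 mm high, standing upright on its wide foot; origin: centre of its foot, z up. One of two alike. Its flank leans in about 14 degrees; it can be gripped from above across its lower half with its foot on the table
- halfmoon_cutter: half-moon (D-shaped) steel cutter, wall 3 mm thick, 40 mm high, open at top and bottom; from above its outside is a circle of 30 mm radius cut by a flat. Origin: centre of that circle, at the underside; z up; flat on the -x side (outer face at x = -12 mm), round side out to x = +30 mm, y = -30 to +30 mm. Gripped flat against round it is 42 mm wide, middle at x = +9 mm
- ring_tray: fixed wooden tray for ring cutters: two square bays side by side along its y axis, bay centres at y = +36.5 and -36.5 mm, each 69 x 69 mm inside; tray 150 mm long (y), 77 mm wide (x), floor 3 mm above the table, walls 4 mm thick with their tops 11 mm above the table; origin: centre of its underside, z up
- nozzle_tray: fixed wooden tray for piping nozzles, of the same make but smaller: two square bays side by side along its y axis, bay centres at y = +27 and -27 mm, each 50 x 50 mm inside; tray 112 mm long (y), 58 mm wide (x), floor 3 mm above the table, walls 4 mm thick with their tops 11 mm above the table; origin: centre of its underside, z up
- halfmoon_rest: fixed wooden rest: 92 x 92 x 3 mm plate with a D-shaped fence 5 mm thick, top 13 mm above the table. Inside, the fence is a circle of 34 mm radius cut by a flat at x = -16 mm: 4 mm larger all round than the half-moon cutter, which fits only with flats on the same side. Origin: centre of that circle, at the plate's underside; z up. Seated, the cutter's origin is 3 mm above this one, x axes parallel
- tape_roll: bystander: roll of tape lying flat, about 96 mm across and 25 mm high; origin: centre of its underside. To be left alone
- stirrer_box: bystander: open carton of black stirrers, 155 x 63 x 51 mm, long side along its x axis; origin: centre of its underside. To be left alone

How it is judged:
By the outcome, as a careful person would: the job done as asked, in the order asked, and still so for the second after the job is handed in, with the robot touching nothing.
It also fails if it takes over 112 s, if anything falls off the work surface, if the arm or the gripper's body presses on something with over 40 N, if the wrist force passes 120 N, or if a joint passes its speed limit or range.

## Robot

A 6-joint arm with a two-finger parallel gripper is mounted at the origin on a cart in front of the work surface, level with it; the furniture and walls round the work are solid. World frame = base frame: x ahead of the robot, y to its left, z up, the work surface at z = 0. Lengths are in m, angles in degrees, forces in N, time in s.
With the tool pointing down it reaches from about 0.25 to 0.725 m from the base axis. Payload 4 kg.
Tool frame: the origin (TCP) lies at the very end of the fingers, on their centre line; the grasp point (between the pads) lies 19 mm behind it; z points along the fingers, x is the direction in which the jaws open and shut, and the axes are right-handed (so a half turn about z gives the same grasp; the last joint's range is limited). The gripper opens to 85 mm and grips with 20 to 120 N. Pads are 22 mm wide; open, the fingers measure 114 mm over their backs; the gripper's body (76 mm by 85 mm) begins 54 mm behind the grasp point. The pads swing forward as they close: fully open they stand 13 mm farther back than shut.
Start: joints at [72.307, 13.785, 0.286, 76.501, 0, 90], TCP at [0.152, 0.476, 0.231] pointing down, gripper open.
Joint ranges: [-155.79, 155.79], [-60.16, 107.12], [-62.33, 73.08], [-114, 123.19], [-81.49, 82.49], [-180, 180]. Speed limits (degrees/s): [159.86, 159.86, 180, 180, 180, 180].

## Interface

Orientations are given as a 3x3 rotation matrix whose columns are the frame's x, y, z axes.
In Python, from rig import monitor, vision, finish_job gives the robot as it stands.
- The arm moves only by the tool apply_moves, never from a script. Its argument "commands" is one flat list of numbers, 7 for each row, row after row: the shift along the tool's x, y, z in mm, then the turn, a rotation vector about the tool's x, y, z in degrees, then the closure, from 0 (fully open) to 1 (shut). A call has 1 to 20 rows; each row is the pose to reach, as a shift and turn from the pose commanded when the call began, along the tool's axes at that moment; what a row does not reach only later rows make up. A row lasts 1/10 s, in which the tool goes at most 50 mm and 8.59 degrees, less where a joint would pass 70% of its speed; a pose out of reach is approached as far as the arm can. A call with a gripper value outside its range is refused whole. The fingers move at their own pace and stop on an object; the grip force is fixed at half the most. Time passes only in rows, so rows that repeat a pose let the fingers close. It gives the time, the measured TCP pose, the force and the opening at its end, in the units of the state.
- monitor.sense(): the state, without advancing time (a new reading comes with each control period).
- vision.camera(name): name is "scene" or "side" or "wrist"; returns (picture, depth): 384x512x3 uint8, red, green, blue; 384x512 float32, m along the optical axis (not along the pixel's ray), 0 where there is no reading.
- vision.camera_model(name): a dict with "vertical_fov" (degrees; the focal length in pixels is half the picture's height over the tangent of half this angle, whatever the lens; pixels are square), "cx", "cy" (the principal point, pixels), "dist" ([k1, k2, p1, p2, k3] as OpenCV has them; the pictures are not rectified), "pose" (4x4, takes a point from camera to world coordinates). Camera axes: x right, y down, z forward; pixel columns grow to the right and rows downward; lengths in m; the calibration is good to about 2 mm. A picture is of the moment at which its call begins: read the wrist's pose just before it. camera_model takes no time and is no camera call; for the wrist camera it gives the pose at the moment of the call.
- finish_job(): hands the job in, once; it reports no verdict.
The state is a dict: "clock": time; "joint_positions": joint angles; "dq": joint speeds; "effort": joint torques, N m; "position": TCP position; "tool_rot": TCP orientation; "wrist_force": force on the tool from outside, world axes, zero at the start; "torque": the same for the moment, N m; "gripper_width": finger opening in m.
Only numpy, scipy, OpenCV 4.12 (cv2) and the standard library are available. Lean on these libraries where they do the work, as an engineer would, in place of code of your own. Each camera call takes 0.05 s, during which the arm holds its last target.

## Working session

There is one attempt and no reset: what is moved stays moved. The work goes in short steps, Python scripts to look and compute and a tool call to move; the robot and the scene stay as the last step left them, time stands still between calls to the robot, and variables do not carry over. Pictures are saved under pics/ and viewed, and the job is handed in when it is done.

Besides the shell and the picture viewer there is one more tool, called after "Emit:" as name(argument=value, ...) on one line, values as JSON. apply_moves: Moves the arm, as the interface text tells. Its arguments: {"type":"object","properties":{"commands":{"type":"array","items":{"type":"number"}}},"required":["commands"]}

```bash
ls; mkdir -p pics
python3 - <<'E'
from rig import monitor, vision
import cv2, numpy as np
print(monitor.sense())
for n in ["scene","side","wrist"]:
    m=vision.camera_model(n); p,d=vision.camera(n)
    np.savez(f"{n}0.npz",p=p,d=d,pose=m["pose"],fov=m["vertical_fov"],cx=m["cx"],cy=m["cy"],dist=m["dist"])
    cv2.imwrite(f"pics/{n}0.png",p[:,:,::-1]); print(n,m)
E
```

```text
pics
{'clock': 0.0, 'joint_positions': array([ 7.23068254e+01,  1.38332752e+01,  2.12883449e-01,  7.65019574e+01,
       -7.62659812e-04,  9.00003475e+01]), 'dq': array([-0.02746105, -0.02680242,  0.03311684, -0.01641918, -0.0541905 ,
       -0.0702552 ]), 'effort': array([ 3.40647093e-04, -3.72321832e+01,  2.52404201e+01,  1.70712703e-02,
        5.57051783e-05,  1.54519256e-06]), 'position': array([0.15176869, 0.47573654, 0.23039805]), 'tool_rot': array([[ 3.03924657e-01,  9.52695858e-01, -6.36306895e-04],
       [ 9.52693677e-01, -3.03925323e-01, -2.03843086e-03],
       [-2.13539442e-03,  1.33238451e-05, -9.99997720e-01]]), 'wrist_force': array([ 0.16840368,  0.69308891, -0.40121196]), 'torque': array([ 0.01178805, -0.03375161,  0.03764553]), 'gripper_width': 0.08528965173745538}
scene {'vertical_fov': 56.52014937310122, 'cx': 261.81154705605456, 'cy': 194.5350381818652, 'dist': array([-0.08576236,  0.        ,  0.        ,  0.        ,  0.        ]), 'pose': array([[-0.89825532, -0.2461231 ,  0.36408901,  0.24470698],
       [-0.43946113,  0.50938256, -0.7398671 ,  0.6505575 ],

[... 272 characters left out ...]
      , 0.        ]), 'pose': array([[ 0.90585733, -0.20706271,  0.36952338,  0.13167761],
       [-0.42353335, -0.45611121,  0.78267622, -1.05147376],
       [ 0.0064807 , -0.86549847, -0.50086965,  0.64796979],
       [ 0.        ,  0.        ,  0.        ,  1.        ]])}
wrist {'vertical_fov': 63.79475195445466, 'cx': 254.95579992181425, 'cy': 196.81417473697041, 'dist': array([-0.0414588,  0.       ,  0.       ,  0.       ,  0.       ]), 'pose': array([[ 0.30499768,  0.91427178,  0.26661494,  0.08308053],
       [ 0.95234808, -0.29189176, -0.08850051,  0.49770778],
       [-0.00309081,  0.28090268, -0.95973128,  0.37305653],
       [ 0.        ,  0.        ,  0.        ,  1.        ]])}
```

View pics/scene0.png

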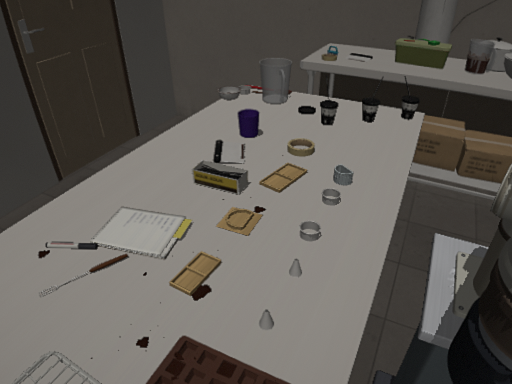

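View pics/side0.png

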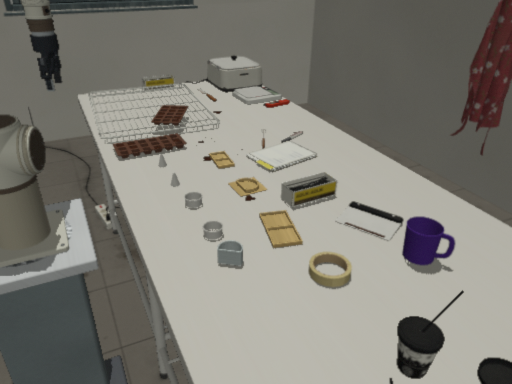

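View pics/wrist0.png

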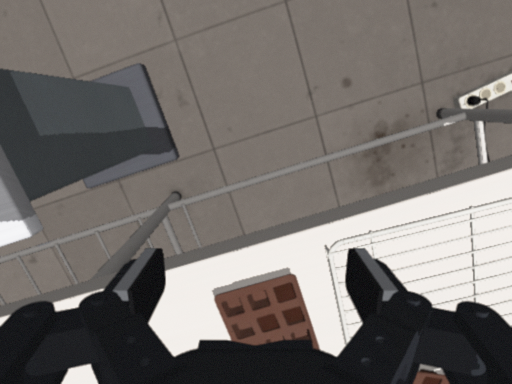

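The scene view shows the nozzles at (266,318) and (296,266), the rings at (310,231) and (331,197), and the half-moon at (343,175). The trays are at (284,177) and (196,272), and the D rest at (240,220). I'll upscale crops and measure.

```bash
cat > h.py <<'E'
import numpy as np, cv2
def K(m):
    f=192/np.tan(np.radians(m["vertical_fov"])/2); return np.array([[f,0,m["cx"]],[0,f,m["cy"]],[0,0,1.]])
def load(n):
    z=np.load(n+".npz"); m=dict(vertical_fov=float(z["fov"]),cx=float(z["cx"]),cy=float(z["cy"]),dist=z["dist"],pose=z["pose"]); return z["p"],z["d"],m
def snap(n,tag):
    from rig import vision
    m=vision.camera_model(n); p,d=vision.camera(n)
    np.savez(tag+".npz",p=p,d=d,pose=m["pose"],fov=m["vertical_fov"],cx=m["cx"],cy=m["cy"],dist=m["dist"])
    cv2.imwrite(f"pics/{tag}.png",p[:,:,::-1]); return p,d,m
def ray(m,uv):
    uv=np.array(uv,float).reshape(-1,1,2)
    n=cv2.undistortPoints(uv,K(m),np.array(m["dist"])).reshape(-1,2)
    return np.c_[n,np.ones(len(n))]@m["pose"][:3,:3].T
def plane(m,uv,z):
    r=ray(m,uv); o=m["pose"][:3,3]; return o+r*((z-o[2])/r[:,2])[:,None]
def cloud(m,d):
    h,w=d.shape; u,v=np.meshgrid(np.arange(w),np.arange(h))
    r=ray(m,np.stack([u.ravel(),v.ravel()],1)); P=m["pose"][:3,3]+r*d.reshape(-1,1)
    P[d.ravel()==0]=np.nan
    return P.reshape(h,w,3)
def proj(m,P):
    T=np.linalg.inv(m["pose"]); r,_=cv2.Rodrigues(T[:3,:3])
    return cv2.projectPoints(np.array(P,float).reshape(-1,1,3),r,T[:3,3],K(m),np.array(m["dist"]))[0].reshape(-1,2)
E
python3 - <<'E'
from h import *
np.set_printoptions(precision=4,suppress=True)
p,d,m=load("scene0")
C=cloud(m,d)
print("z table",[C[v,u] for u,v in[(200,230),(270,240),(330,160)]])
names=dict(n1=(266,325),n2=(296,273),r1=(310,235),r2=(331,201),hm=(343,181),rtray=(284,177),ntray=(196,272),rest=(240,220),box=(220,182),tape=(301,150))
for k,v in names.items(): print(k,plane(m,[v],0.0)[0])
def crop(n,x0,y0,x1,y1,s):
    p=load(n)[0]; cv2.imwrite(f"pics/c_{n}_{x0}.png",cv2.resize(p[y0:y1,x0:x1,::-1],None,fx=s,fy=s,interpolation=cv2.INTER_CUBIC))
crop("scene0",150,130,360,340,2.8)
E
```

```text
z table [array([ 0.6956,  0.093 , -0.0013]), array([ 0.5184,  0.0498, -0.0007]), array([ 0.5065, -0.4093, -0.0024])]
n1 [0.4219 0.2747 0.    ]
n2 [0.4201 0.1245 0.    ]
r1 [ 0.4358 -0.0098  0.    ]
r2 [ 0.4318 -0.1743  0.    ]
hm [ 0.4296 -0.2935  0.    ]
rtray [ 0.603  -0.2355  0.    ]
ntray [0.6209 0.2192 0.    ]
rest [0.6225 0.0137 0.    ]
box [ 0.7685 -0.1233  0.    ]
tape [ 0.6205 -0.4306  0.    ]
```

View pics/c_scene0_150.png

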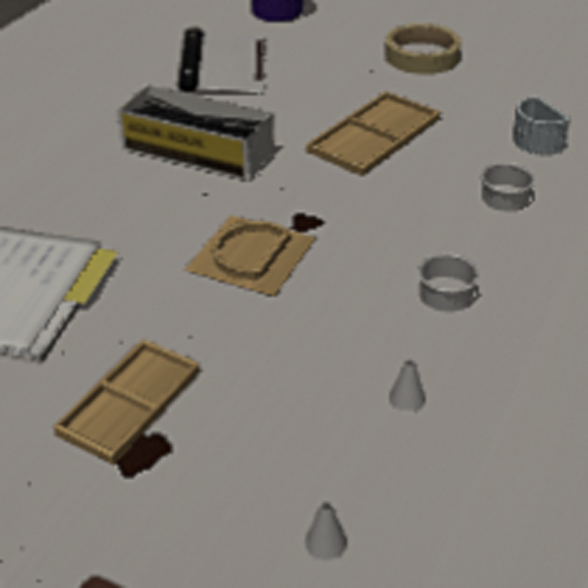

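```bash
cat >> h.py <<'E'
def delta(pos,yaw):
    """shift (mm, tool axes) & turn about tool z to reach pos with tool x at world yaw (deg), tool down"""
    from rig import monitor
    s=monitor.sense(); R=s["tool_rot"]
    c,si=np.cos(np.radians(yaw)),np.sin(np.radians(yaw))
    Rt=np.array([[c,si,0],[si,-c,0],[0,0,-1.]])
    rv=np.degrees(cv2.Rodrigues(R.T@Rt)[0].ravel())
    n=np.linalg.norm(np.array(pos)-s["position"])
    print("shift",np.round(R.T@(np.array(pos)-s["position"])*1000,1),"turn",np.round(rv,2),"rows",int(max(n/.05,np.linalg.norm(rv)/8.59))+2,"t",round(s["clock"],2))
def st():
    from rig import monitor
    s=monitor.sense(); R=s["tool_rot"]
    print("t",round(s["clock"],2),"pos",np.round(s["position"]*1000,1),"yaw",round(np.degrees(np.arctan2(R[1,0],R[0,0])),2),"zz",np.round(R[:,2],3),"q",np.round(s["joint_positions"],1),"F",np.round(s["wrist_force"],1),"w",round(s["gripper_width"]*1000,1))
E
python3 -c "
from h import *
delta([.44,.17,.26],90)"
```

```text
shift [-203.9  367.5  -29.1] turn [-1.000e-02  9.000e-02 -1.769e+01] rows 10 t 0.15
```

Emit:
apply_moves(commands=[-204, 367, -29, 0, 0, -17.7, 0, -204, 367, -29, 0, 0, -17.7, 0, -204, 367, -29, 0, 0, -17.7, 0, -204, 367, -29, 0, 0, -17.7, 0, -204, 367, -29, 0, 0, -17.7, 0, -204, 367, -29, 0, 0, -17.7, 0, -204, 367, -29, 0, 0, -17.7, 0, -204, 367, -29, 0, 0, -17.7, 0, -204, 367, -29, 0, 0, -17.7, 0, -204, 367, -29, 0, 0, -17.7, 0, -204, 367, -29, 0, 0, -17.7, 0, -204, 367, -29, 0, 0, -17.7, 0])

```text
clock: 1.35
position: [0.4388, 0.171, 0.26]
tool_rot: [[-0.001, 1.0, -0.001], [1.0, 0.001, -0.0], [-0.0, -0.001, -1.0]]
wrist_force: [0.3, -0.0, -0.2]
gripper_width: 0.0856
```

```bash
python3 -c "
from h import *
st(); snap('wrist','w1')
delta([.44,-.1,.30],90)"
```

```text
t 1.35 pos [438.8 171.  260. ] yaw 90.07 zz [-0.001 -0.    -1.   ] q [21.3  9.9 -0.4 79.8  0.  21.2] F [ 0.3 -0.  -0.2] w 85.6
shift [-271.2    0.8  -39.9] turn [-0.05  0.    0.11] rows 7 t 1.4
```

View pics/w1.png

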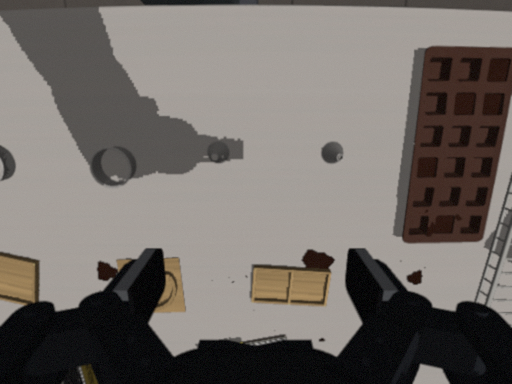

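Image up faces the robot. The nozzles are at (332,152) and (218,151), the ring at (117,165) and the nozzle tray at (290,286); the fingers partly hide the rest. Next view is further to the right.

Emit:
apply_moves(commands=[-271, -30, -40, 0, 0, 0, 0, -271, -30, -40, 0, 0, 0, 0, -271, -30, -40, 0, 0, 0, 0, -271, -30, -40, 0, 0, 0, 0, -271, -30, -40, 0, 0, 0, 0, -271, -30, -40, 0, 0, 0, 0, -271, -30, -40, 0, 0, 0, 0, -271, -30, -40, 0, 0, 0, 0, -271, -30, -40, 0, 0, 0, 0])

```text
clock: 2.3
position: [0.4096, -0.099, 0.3001]
tool_rot: [[-0.003, 1.0, -0.0], [1.0, 0.003, 0.001], [0.001, -0.0, -1.0]]
wrist_force: [0.4, 0.5, -0.6]
gripper_width: 0.0854
```

```bash
python3 -c "
from h import *
st(); snap('wrist','w2')
delta([.44,-.1,.30],90)"
```

```text
t 2.3 pos [409.6 -99.  300.1] yaw 90.15 zz [-0.     0.001 -1.   ] q [-13.6   3.6  -1.7  84.8   0.  -13.8] F [ 0.4  0.5 -0.6] w 85.4
shift [-1.1 30.4  0. ] turn [-0.03 -0.03  0.17] rows 2 t 2.35
```

View pics/w2.png

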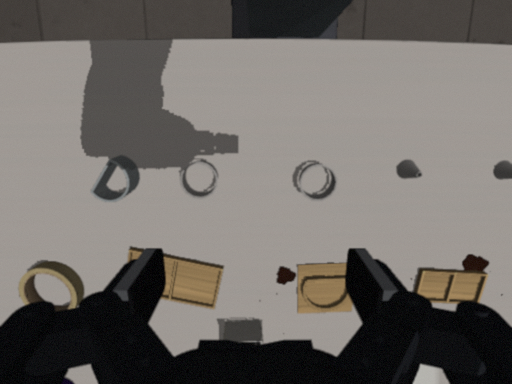

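Emit:
apply_moves(commands=[-11, 120, 0, 0, 0, 0, 0, -11, 120, 0, 0, 0, 0, 0, -11, 120, 0, 0, 0, 0, 0, -11, 120, 0, 0, 0, 0, 0, -11, 120, 0, 0, 0, 0, 0])

```text
clock: 2.85
position: [0.5293, -0.1101, 0.2995]
tool_rot: [[-0.002, 1.0, -0.002], [1.0, 0.002, 0.001], [0.001, -0.002, -1.0]]
wrist_force: [0.8, -0.4, -0.3]
gripper_width: 0.0854
```

```bash
python3 -c "
from h import *
st(); p,d,m=snap('wrist','w3')
cv2.imwrite('pics/w3b.png',cv2.resize(p[60:280,60:460,::-1],None,fx=2,fy=2,interpolation=cv2.INTER_CUBIC))
"
```

```text
t 2.85 pos [ 529.3 -110.1  299.5] yaw 90.14 zz [-0.002  0.001 -1.   ] q [-11.8  17.7  15.6  88.1   0.  -11.9] F [ 0.8 -0.4 -0.3] w 85.4
```

View pics/w3b.png

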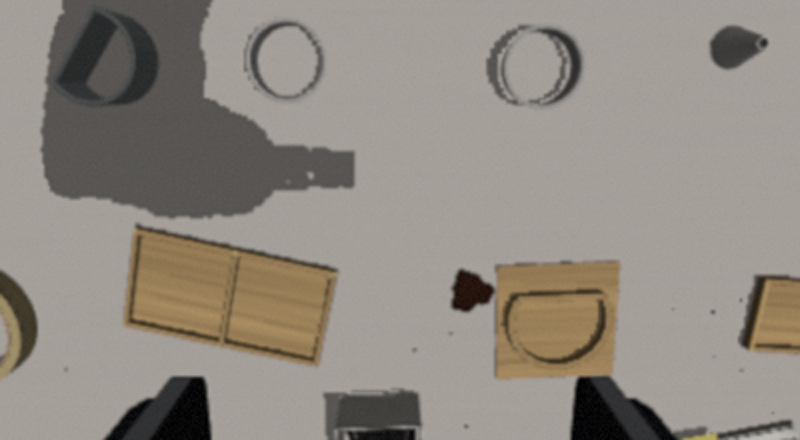

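```bash
cat > meas.py <<'E'
from h import *
from scipy.optimize import least_squares
np.set_printoptions(precision=4,suppress=True)
def wood(p):
    h=cv2.cvtColor(p,cv2.COLOR_RGB2HSV); return ((h[...,0]>8)&(h[...,0]<28)&(h[...,1]>90)&(h[...,2]>60)).astype(np.uint8)
for tag in ["w1","w2","w3"]:
    p,d,m=load(tag); C=cloud(m,d); 
    print(tag,"table z",[float(np.nanmedian(C[r-3:r+3,c-3:c+3,2])) for r,c in[(220,240),(120,300)]])
    M=wood(p); n,l,s,c=cv2.connectedComponentsWithStats(M)
    for i in range(1,n):
        if s[i,4]<600: continue
        pts=np.argwhere(l==i)[:,::-1].astype(float)
        hull=cv2.convexHull(pts.astype(np.float32)).reshape(-1,2)
        W=plane(m,hull,0.011 if abs(c[i][0]-305)>1e9 else 0.011)[:,:2]
        r=cv2.minAreaRect((W*1000).astype(np.float32))
        W3=plane(m,hull,0.003)[:,:2]; r3=cv2.minAreaRect((W3*1000).astype(np.float32))
        print(" wood px",c[i].round(),s[i,4],"z11",np.round(r[0],1),np.round(r[1],1),round(r[2],2),"z3",np.round(r3[0],1),np.round(r3[1],1),round(r3[2],2))
    # steel things: grasp zone x .36-.5
    z=C[...,2]; ob=((z>0.008)&(z<0.06)&(C[...,0]>.36)&(C[...,0]<.5)).astype(np.uint8)
    n,l,s,c=cv2.connectedComponentsWithStats(ob,connectivity=8)
    for i in range(1,n):
        if s[i,4]<25: continue
        Q=C[l==i]; zt=np.percentile(Q[:,2],97); T=Q[Q[:,2]>zt-0.005][:,:2]
        (x,y),rad=cv2.minEnclosingCircle((T*1000).astype(np.float32))
        f=least_squares(lambda q:np.hypot(T[:,0]-q[0],T[:,1]-q[1])-q[2],[T[:,0].mean(),T[:,1].mean(),.025],loss='soft_l1',f_scale=.001).x
        print(" obj px",c[i].round(),s[i,4],"ztop",round(zt,4),"enc",round(x,1),round(y,1),round(rad,1),"fit",np.round(f*1000,1))
E
python3 meas.py
```

```text
w1 table z [-0.0007311722364435891, 3.108884666352951e-05]
 wood px [ 18. 279.] 1580 z11 [ 610.9 -181.4] [57.9 78. ] 77.67 z3 [ 615.9 -188.6] [59.1 79.6] 77.67
 wood px [171. 288.] 1024 z11 [614.9  40.8] [88.1 47.5] 0.66 z3 [619.9  38.1] [89.9 48.5] 0.66
 wood px [290. 285.] 2568 z11 [615.9 221.4] [110.8  57.8] 86.15 z3 [621.  222.4] [113.   58.9] 86.15
 obj px [456. 156.] 7392 ztop 0.0184 enc 430.0 425.2 89.4 fit [427.1 428.4  53.2]
 obj px [218. 152.] 247 ztop 0.0397 enc 422.3 123.0 5.5 fit [422.3 122.7   4.3]
 obj px [333. 153.] 269 ztop 0.0394 enc 422.1 269.9 5.4 fit [-35373.3 -98242.8 104812.9]
 obj px [109. 167.] 667 ztop 0.0267 enc 437.5 -12.3 27.3 fit [437.9 -11.   24.7]
 obj px [  4. 165.] 267 ztop 0.0263 enc 439.4 -157.2 15.3 fit [ 432.9 -184.1   31.8]
w2 table z [-0.0008233815714360493, -0.0002680220428082636]
 wood px [191. 282.] 2299 z11 [ 606.  -204.3] [93.3 77. ] 77.69 z3 [ 611.  -206.2] [95.  78.5] 77.69
 wood px [322. 288.] 2256 z11 [615.8  14.1] [88.5 88.4] 2.51 z3 [620.9  16.2] [90.1 90.1] 2.51
 wood px [450. 285.] 1785 z11 [616.2 219.7] [111.5  59.1] 86.11 z3 [621
[... 445 characters left out ...]
  25. ]
w3 table z [-0.00013793031683589918, 2.252670567043369e-05]
 wood px [174. 208.] 4870 z11 [ 600.8 -230.2] [147.1  76.9] 77.25 z3 [ 603.4 -232.5] [149.8  78.3] 77.25
 wood px [337. 219.] 3192 z11 [619.8  13. ] [90.4 88. ] 1.98 z3 [622.8  15.3] [92.1 89.7] 1.98
 wood px [471. 218.] 2348 z11 [616.5 220. ] [112.1  57.8] 86.08 z3 [619.4 226.2] [114.2  58.9] 86.08
 obj px [112.  89.] 1306 ztop 0.0422 enc 432.2 -299.1 30.6 fit [ 435.4 -294.4   24.6]
 obj px [200.  88.] 439 ztop 0.0269 enc 435.1 -177.5 27.1 fit [ 435.2 -177.4   25.3]
 obj px [336.  93.] 442 ztop 0.0269 enc 438.7 -10.8 27.0 fit [438.7 -11.5  25.2]
 obj px [430.  82.] 339 ztop 0.0398 enc 423.4 121.3 5.4 fit [423.2 121.5   4.3]
```

Run:
```python
from h import *
np.set_printoptions(precision=4,suppress=True)
for tag in ["w2","w3"]:
    p,d,m=load(tag); C=cloud(m,d); z=C[...,2]
    # halfmoon
    k=(z>0.035)&(z<.05)&(abs(C[...,0]-.433)<.045)&(abs(C[...,1]+.297)<.045)
    T=C[k][:,:2]*1000
    best=None
    # outer hull -> straight edge by direction with most points near its support line
    res=[]
    for a in np.arange(180,300,1.0):
        n=np.array([np.cos(np.radians(a)),np.sin(np.radians(a))]); s=T@n; mx=np.percentile(s,99.5); res.append(((s>mx-3).sum(),a,mx))
    res.sort(reverse=True); print(tag,"flat normal",res[:4])
    h=cv2.convexHull(T.astype(np.float32)).reshape(-1,2)
    a=np.mean([r[1] for r in res[:4]]); n=np.array([np.cos(np.radians(a)),np.sin(np.radians(a))])
    # circle fit to round outer hull
    from scipy.optimize import least_squares
    mx=np.percentile(T@n,99.5)
    H=h[h@n<mx-8]; f=least_squares(lambda q:np.hypot(H[:,0]-q[0],H[:,1]-q[1])-30,[433,-297]).x
    print(" circ R30",f,"flat dist",mx-f@n, "n pts",len(H),len(T))
    # fence
    k=(z>0.010)&(z<.018)&(abs(C[...,0]-.622)<.05)&(abs(C[...,1]-.015)<.05)
    T=C[k][:,:2]*1000; print(" fence",len(T),T.min(0),T.max(0)," mid y",(T.min(0)+T.max(0))/2)
    H=cv2.convexHull(T.astype(np.float32)).reshape(-1,2); H=H[H[:,0]>612]
    print(" circ39",least_squares(lambda q:np.hypot(H[:,0]-q[0],H[:,1]-q[1])-39,[622,15]).x)
p,d,m=load("scene0"); C=cloud(m,d)
k=(C[...,2]>.035)&(C[...,2]<.06)&(abs(C[...,0]-.75)<.13)&(abs(C[...,1]+.12)<.12)
print("box",C[k].min(0),C[k].max(0),cv2.minAreaRect((C[k][:,:2]*1000).astype(np.float32)))
k=(C[...,2]>.015)&(C[...,2]<.035)&(abs(C[...,0]-.62)<.1)&(abs(C[...,1]+.43)<.08)
print("tape",cv2.minEnclosingCircle((C[k][:,:2]*1000).astype(np.float32)))
```

```text
w2 flat normal [(np.int64(96), np.float64(233.0), np.float64(-8.64742333642107)), (np.int64(94), np.float64(234.0), np.float64(0.6496771572134424)), (np.int64(84), np.float64(232.0), np.float64(-17.610665096122045)), (np.int64(81), np.float64(235.0), np.float64(10.190845118887069))]
 circ R30 [ 431.8938 -299.7104] flat dist 11.893116358260194 n pts 24 412
 fence 354 [595.197  -23.8487] [656.0657  51.3236]  mid y [625.6314  13.7374]
 circ39 [617.8069  14.7666]
w3 flat normal [(np.int64(129), np.float64(234.0), np.float64(0.6595315195830721)), (np.int64(124), np.float64(233.0), np.float64(-8.501619256738392)), (np.int64(111), np.float64(235.0), np.float64(10.0309728804288)), (np.int64(111), np.float64(232.0), np.float64(-17.390579007461014))]
 circ R30 [ 432.1009 -299.1356] flat dist 12.570406749574511 n pts 24 530
 fence 512 [595.6001 -24.3044] [657.1436  54.835 ]  mid y [626.3718  15.2653]
 circ39 [618.0658  15.5588]
box [ 0.6831 -0.1506  0.035 ] [ 0.8412 -0.0776  0.0537] ((761.9267578125, -113.82586669921875), (156.1717071533203, 68.05834197998047), 2.5591328144073486)
tape ((623.64892578125, -431.32855224609375), 50.97517776489258)
```

```bash
python3 -c "
from h import *
delta([.4382,-.0118,.09],-12.75)"
```

```text
shift [ 98.7 -90.1 210.2] turn [-8.0000e-02  7.0000e-02  1.0285e+02] rows 13 t 2.9
```

Emit:
apply_moves(commands=[98.7, -90, 210, 0, 0, 102.8, 0, 98.7, -90, 210, 0, 0, 102.8, 0, 98.7, -90, 210, 0, 0, 102.8, 0, 98.7, -90, 210, 0, 0, 102.8, 0, 98.7, -90, 210, 0, 0, 102.8, 0, 98.7, -90, 210, 0, 0, 102.8, 0, 98.7, -90, 210, 0, 0, 102.8, 0, 98.7, -90, 210, 0, 0, 102.8, 0, 98.7, -90, 210, 0, 0, 102.8, 0, 98.7, -90, 210, 0, 0, 102.8, 0, 98.7, -90, 210, 0, 0, 102.8, 0, 98.7, -90, 210, 0, 0, 102.8, 0, 98.7, -90, 210, 0, 0, 102.8, 0, 98.7, -90, 210, 0, 0, 102.8, 0, 98.7, -90, 210, 0, 0, 102.8, 0, 98.7, -90, 210, 0, 0, 102.8, 0, 98.7, -90, 210, 0, 0, 102.8, 0])

```text
clock: 4.6
position: [0.4395, -0.0128, 0.0903]
tool_rot: [[0.975, -0.221, 0.0], [-0.221, -0.975, 0.0], [-0.0, -0.0, -1.0]]
wrist_force: [-1.1, 0.6, 0.7]
gripper_width: 0.0855
```

```bash
python3 -c "
from h import *
st();snap('wrist','w4')
delta([.4382,-.0118,.005],-12.75)"
```

```text
t 4.6 pos [439.5 -12.8  90.3] yaw -12.75 zz [ 0.  0. -1.] q [ -1.7  13.9 -22.2  53.9   0.  101.1] F [-1.1  0.6  0.7] w 85.5
shift [-1.5 -0.7 85.3] turn [ 0.    0.01 -0.01] rows 3 t 4.65
```

View pics/w4.png

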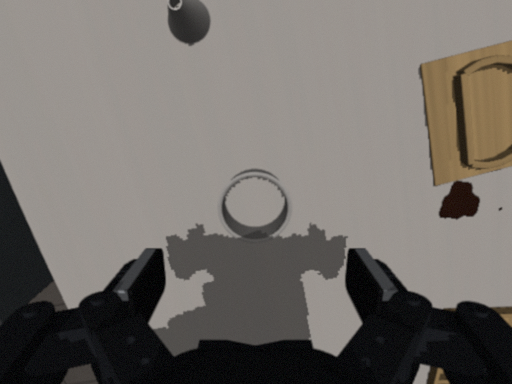

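The ring at (255,205) is centred between the fingers (160 and 350). I'll descend, grip and lift.

Emit:
apply_moves(commands=[-1.5, -0.7, 45, 0, 0, 0, 0, -1.5, -0.7, 85, 0, 0, 0, 0, -1.5, -0.7, 85, 0, 0, 0, 0, -1.5, -0.7, 85, 0, 0, 0, 1, -1.5, -0.7, 85, 0, 0, 0, 1, -1.5, -0.7, 85, 0, 0, 0, 1, -1.5, -0.7, 85, 0, 0, 0, 1, -1.5, -0.7, 85, 0, 0, 0, 1, -1.5, -0.7, 85, 0, 0, 0, 1, -1.5, -0.7, 85, 0, 0, 0, 1, -1.5, -0.7, 85, 0, 0, 0, 1])

```text
clock: 5.75
position: [0.4403, -0.0119, 0.0079]
tool_rot: [[0.975, -0.221, 0.005], [-0.221, -0.975, -0.0], [0.005, -0.001, -1.0]]
wrist_force: [-2.2, -0.4, 4.4]
gripper_width: 0.0494
```

```bash
python3 -c "
from h import *
st()"
```

```text
t 5.75 pos [440.3 -11.9   7.9] yaw -12.79 zz [ 0.005 -0.    -1.   ] q [ -1.5  20.7 -28.1  40.9   0.  101.2] F [-2.2 -0.4  4.4] w 49.4
```

Emit:
apply_moves(commands=[0, 0, -30, 0, 0, 0, 1, 0, 0, -75, 0, 0, 0, 1, 0, 0, -95, 0, 0, 0, 1, 0, 0, -95, 0, 0, 0, 1])

```text
clock: 6.15
position: [0.4424, -0.0119, 0.1055]
tool_rot: [[0.975, -0.221, 0.011], [-0.221, -0.975, -0.0], [0.011, -0.002, -1.0]]
wrist_force: [0.6, -0.4, -0.9]
gripper_width: 0.0497
```

```bash
python3 -c "
from h import *
st();snap('wrist','w5');p,d,m=snap('side','s5')
u=proj(m,[.44,-.012,.1])[0].astype(int);print(u)
cv2.imwrite('pics/s5c.png',cv2.resize(p[max(u[1]-60,0):u[1]+60,u[0]-75:u[0]+75,::-1],None,fx=5,fy=5,interpolation=cv2.INTER_CUBIC))
"
```

```text
t 6.15 pos [442.4 -11.9 105.5] yaw -12.79 zz [ 0.011 -0.    -1.   ] q [ -1.5  12.7 -21.2  55.5   0.  101.2] F [ 0.6 -0.4 -0.9] w 49.7
[191 171]
```

View pics/w5.png

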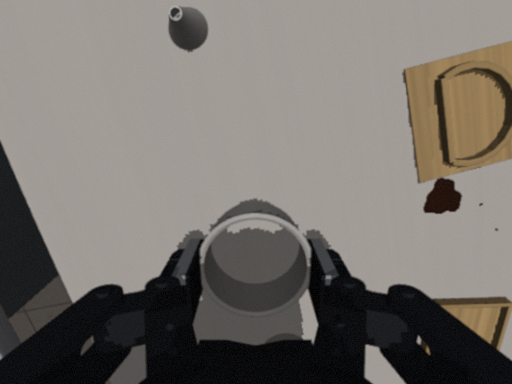

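View pics/s5c.png

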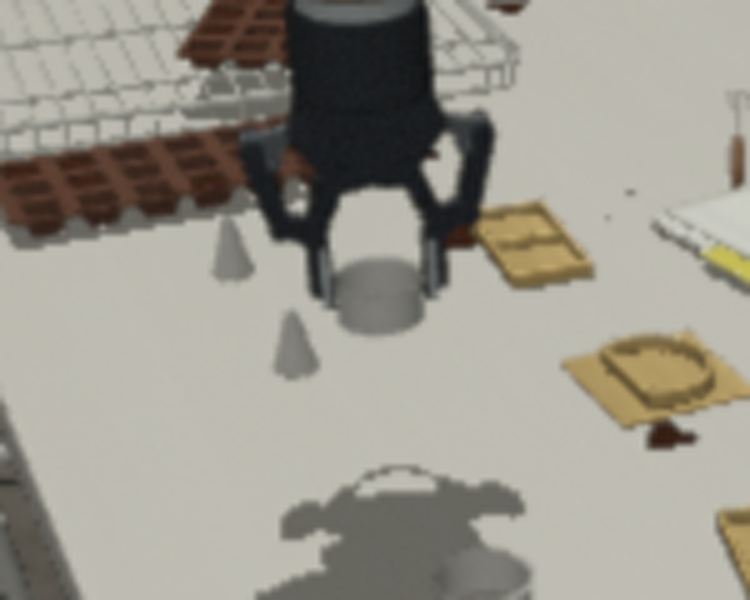

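Emit:
apply_moves(commands=[0, 0, 0, 0, 0, 0, 1, 0, 0, 0, 0, 0, 0, 1, 0, 0, 0, 0, 0, 0, 1])

```text
clock: 6.55
position: [0.4375, -0.0118, 0.0993]
tool_rot: [[0.975, -0.221, -0.002], [-0.221, -0.975, 0.0], [-0.002, 0.0, -1.0]]
wrist_force: [0.0, -0.1, -1.0]
gripper_width: 0.0497
```

```bash
python3 -c "
from h import *
st()
p,d,m=load('w5');C=cloud(m,d)
k=(C[...,2]>.07)&(C[...,2]<.16)&(np.hypot(C[...,0]-.441,C[...,1]+.012)<.035)
Q=C[k]; 
rows=np.argwhere(k)
import numpy as np
for lo in np.arange(.07,.16,.005): 
  kk=k&(C[...,2]>=lo)&(C[...,2]<lo+.005); 
  if kk.sum(): print(round(lo,3),kk.sum(),C[kk].min(0).round(3),C[kk].max(0).round(3))
"
```

```text
t 6.55 pos [437.5 -11.8  99.3] yaw -12.79 zz [-0.002  0.    -1.   ] q [ -1.5  13.2 -21.6  55.3  -0.  101.2] F [ 0.  -0.1 -1. ] w 49.7
0.095 361 [ 0.418 -0.035  0.096] [0.465 0.013 0.1  ]
0.1 763 [ 0.418 -0.036  0.1  ] [0.465 0.013 0.105]
0.105 833 [ 0.418 -0.035  0.105] [0.465 0.013 0.11 ]
0.11 864 [ 0.409 -0.035  0.11 ] [0.474 0.013 0.115]
0.115 893 [ 0.409 -0.036  0.115] [0.476 0.006 0.12 ]
0.12 2572 [ 0.409 -0.038  0.12 ] [0.476 0.016 0.125]
0.125 388 [ 0.409 -0.034  0.125] [0.476 0.006 0.13 ]
0.13 435 [ 0.409 -0.029  0.13 ] [0.476 0.006 0.135]
0.135 479 [ 0.409 -0.028  0.135] [0.476 0.006 0.14 ]
0.14 537 [ 0.413 -0.028  0.14 ] [0.474 0.006 0.145]
0.145 701 [ 0.412 -0.027  0.145] [0.476 0.007 0.15 ]
0.15 275 [ 0.411 -0.015  0.15 ] [0.475 0.009 0.155]
0.155 456 [ 0.411 -0.008  0.155] [0.476 0.009 0.16 ]
```

The ring is held level, about 8 mm below the TCP. Next: carry it to bay 1.

```bash
python3 -c "
from h import *
delta([.6089,-.1946,.1],-12.75)"
```

```text
shift [207.6 140.3  -1.1] turn [ 0.03  0.13 -0.04] rows 7 t 6.55
```

Emit:
apply_moves(commands=[41, 28, 0, 0, 0, 0, 1, 83, 56, 0, 0, 0, 0, 1, 124, 84, 0, 0, 0, 0, 1, 166, 112, 0, 0, 0, 0, 1, 195, 132, 0, 0, 0, 0, 1, 207.6, 140.3, 0, 0, 0, 0, 1, 207.6, 140.3, 0, 0, 0, 0, 1, 207.6, 140.3, 0, 0, 0, 0, 1, 207.6, 140.3, 0, 0, 0, 0, 1, 207.6, 140.3, 0, 0, 0, 0, 1])

```text
clock: 7.55
position: [0.609, -0.1935, 0.1003]
tool_rot: [[0.975, -0.22, -0.001], [-0.22, -0.975, 0.0], [-0.001, -0.0, -1.0]]
wrist_force: [-0.3, -0.6, 0.5]
gripper_width: 0.0493
```

```bash
python3 -c "
from h import *
st();snap('wrist','w6')
delta([.6089,-.1946,.012],-12.75)"
```

```text
t 7.55 pos [ 609.  -193.5  100.3] yaw -12.73 zz [-0.001  0.    -1.   ] q [-17.6  34.   11.1  67.2   0.   85.1] F [-0.3 -0.6  0.5] w 49.3
shift [-0.   1.  88.6] turn [-0.01  0.02  0.02] rows 3 t 7.6
```

View pics/w6.png

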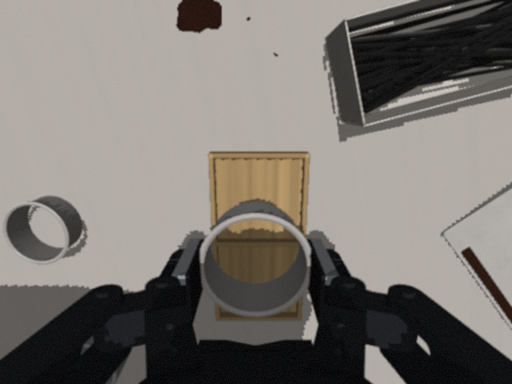

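```bash
python3 -c "
from h import *
p,d,m=load('w6')
a=np.radians(77.25);c=np.array([.6008,-.2302]);v=np.array([np.cos(a),np.sin(a)]);n=np.array([v[1],-v[0]])
print('bay1',proj(m,[*(c+.0365*v),.003]).round(),'bay2',proj(m,[*(c-.0365*v),.003]).round())
for s,t in[(1,1),(1,-1),(-1,1),(-1,-1)]: print(proj(m,[*(c+s*.075*v+t*.0385*n),.011]).round())
import sys
M=p
h=cv2.cvtColor(p,cv2.COLOR_RGB2HSV);k=((h[...,0]>8)&(h[...,0]<28)&(h[...,1]>90)&(h[...,2]>60));k[:100]=0;k[330:]=0
rr=np.argwhere(k);print(rr.min(0),rr.max(0))
"
```

```text
bay1 [[256. 199.]] bay2 [[256. 278.]]
[[307. 153.]]
[[205. 153.]]
[[299. 321.]]
[[213. 321.]]
[153 209] [319 308]
```

Tray corners project within 2 px of where they appear. Lowering and releasing.

Emit:
apply_moves(commands=[0, 1, 40, 0, 0, 0, 1, 0, 1, 70, 0, 0, 0, 1, 0, 1, 84, 0, 0, 0, 1, 0, 1, 88.5, 0, 0, 0, 1, 0, 1, 88.5, 0, 0, 0, 1, 0, 1, 88.5, 0, 0, 0, 1, 0, 1, 88.5, 0, 0, 0, 1])

```text
clock: 8.3
position: [0.6107, -0.1959, 0.0132]
tool_rot: [[0.975, -0.221, 0.003], [-0.221, -0.975, -0.001], [0.003, 0.0, -1.0]]
wrist_force: [0.1, 0.5, 0.6]
gripper_width: 0.0495
```

```bash
python3 -c "
from h import *
st()"
```

```text
t 8.3 pos [ 610.7 -195.9   13.2] yaw -12.79 zz [ 0.003 -0.001 -1.   ] q [-17.8  38.7   5.5  56.6  -0.   85. ] F [0.1 0.5 0.6] w 49.5
```

Emit:
apply_moves(commands=[0, 0, 1.2, 0, 0, 0, 1, 0, 0, 1.2, 0, 0, 0, 1, 0, 0, 1.2, 0, 0, 0, 1, 0, 0, 1.2, 0, 0, 0, 0.2, 0, 0, 1.2, 0, 0, 0, 0.2, 0, 0, 1.2, 0, 0, 0, 0.2, 0, 0, 1.2, 0, 0, 0, 0.2, 0, 0, -30, 0, 0, 0, 0.2, 0, 0, -70, 0, 0, 0, 0.2, 0, 0, -90, 0, 0, 0, 0, 0, 0, -90, 0, 0, 0, 0, 0, 0, -90, 0, 0, 0, 0, 0, 0, -90, 0, 0, 0, 0])

```text
clock: 9.6
position: [0.6083, -0.1952, 0.1001]
tool_rot: [[0.975, -0.221, -0.003], [-0.221, -0.975, 0.001], [-0.003, -0.0, -1.0]]
wrist_force: [-0.4, 0.0, -0.5]
gripper_width: 0.0851
```

```bash
python3 -c "
from h import *
st();snap('wrist','w7')
delta([.4348,-.1775,.1],-12.75)"
```

```text
t 9.6 pos [ 608.3 -195.2  100.1] yaw -12.79 zz [-0.003  0.001 -1.   ] q [-17.8  34.1  11.2  67.4   0.   85. ] F [-0.4  0.  -0.5] w 85.1
shift [-173.    21.1    0.4] turn [-0.02  0.21 -0.04] rows 5 t 9.65
```

View pics/w7.png

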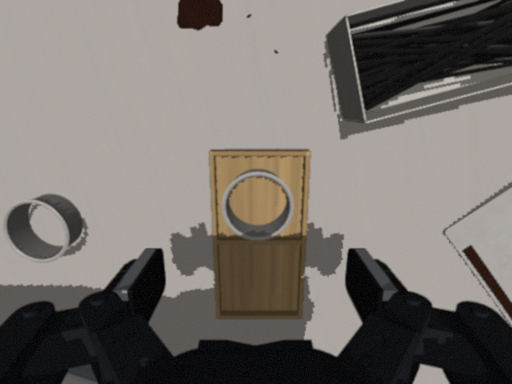

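Ring A sits in the top bay at (258,205), inside all four walls. Now ring B.

Emit:
apply_moves(commands=[-43, 5, 0, 0, 0, 0, 0, -86, 10, 0, 0, 0, 0, 0, -130, 16, 0, 0, 0, 0, 0, -160, 19, 0, 0, 0, 0, 0, -173, 21, 0, 0, 0, 0, 0, -173, 21, 0, 0, 0, 0, 0, -173, 21, 0, 0, 0, 0, 0, -173, 21, 0, 0, 0, 0, 0])

```text
clock: 10.45
position: [0.4373, -0.178, 0.1016]
tool_rot: [[0.975, -0.221, 0.001], [-0.221, -0.975, -0.0], [0.001, -0.0, -1.0]]
wrist_force: [-0.4, 0.2, 0.4]
gripper_width: 0.0855
```

```bash
python3 -c "
from h import *
st();snap('wrist','w8')
delta([.4348,-.1775,.005],-12.75)"
```

```text
t 10.45 pos [ 437.3 -178.   101.6] yaw -12.77 zz [ 0.001 -0.    -1.   ] q [-22.1  16.5 -16.7  56.8   0.   80.6] F [-0.4  0.2  0.4] w 85.5
shift [-2.5  0.1 96.6] turn [ 0.   -0.03 -0.02] rows 3 t 10.5
```

View pics/w8.png

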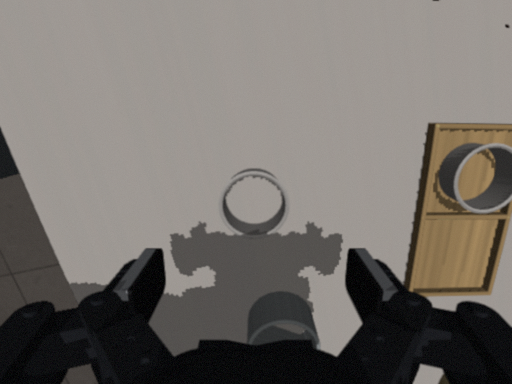

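Emit:
apply_moves(commands=[-1, 0, 45, 0, 0, 0, 0, -1, 0, 80, 0, 0, 0, 0, -1, 0, 95, 0, 0, 0, 0, -1, 0, 95, 0, 0, 0, 0, -1, 0, 95, 0, 0, 0, 0, -1, 0, 95, 0, 0, 0, 1, -1, 0, 95, 0, 0, 0, 1, -1, 0, 95, 0, 0, 0, 1, -1, 0, 95, 0, 0, 0, 1, -1, 0, 95, 0, 0, 0, 1, -1, 0, 95, 0, 0, 0, 1, -1, 0, 95, 0, 0, 0, 1])

```text
clock: 11.7
position: [0.4363, -0.178, 0.0087]
tool_rot: [[0.975, -0.221, 0.003], [-0.221, -0.975, -0.001], [0.003, 0.0, -1.0]]
wrist_force: [-1.5, 0.8, 7.2]
gripper_width: 0.0497
```

```bash
python3 -c "
from h import *
st()
delta([.4348,-.1775,.1],-12.75)
delta([.5927,-.2658,.1],-12.75)
delta([.5927,-.2658,.012],-12.75)"
```

```text
t 11.7 pos [ 436.3 -178.     8.7] yaw -12.8 zz [ 0.003 -0.001 -1.   ] q [-22.2  23.4 -23.4  43.    0.   80.6] F [-1.5  0.8  7.2] w 49.7
shift [ -1.3  -0.1 -91.4] turn [ 0.02 -0.18 -0.05] rows 3 t 11.7
shift [172.3  51.1 -90.8] turn [ 0.02 -0.18 -0.05] rows 6 t 11.7
shift [172.   51.   -2.8] turn [ 0.02 -0.18 -0.05] rows 5 t 11.7
```

Emit:
apply_moves(commands=[0, 0, -30, 0, 0, 0, 1, 0, 0, -70, 0, 0, 0, 1, 0, 0, -95, 0, 0, 0, 1, 40, 12, -95, 0, 0, 0, 1, 85, 25, -95, 0, 0, 0, 1, 130, 38, -95, 0, 0, 0, 1, 160, 47, -95, 0, 0, 0, 1, 173.3, 51, -95, 0, 0, 0, 1, 173.3, 51, -95, 0, 0, 0, 1, 173.3, 51, -95, 0, 0, 0, 1, 173.3, 51, -95, 0, 0, 0, 1, 173.3, 51, -95, 0, 0, 0, 1])

```text
clock: 12.9
position: [0.5921, -0.2651, 0.1023]
tool_rot: [[0.975, -0.221, -0.0], [-0.221, -0.975, 0.0], [-0.0, -0.0, -1.0]]
wrist_force: [0.1, -0.2, -1.3]
gripper_width: 0.0498
```

```bash
python3 -c "
from h import *
st();snap('wrist','w9')
delta([.5927,-.2658,.012],-12.75)"
```

```text
t 12.9 pos [ 592.1 -265.1  102.3] yaw -12.78 zz [-0.  0. -1.] q [-24.1  34.9  13.1  68.2  -0.   78.7] F [ 0.1 -0.2 -1.3] w 49.8
shift [ 0.6  0.5 90.3] turn [-0.    0.01 -0.03] rows 3 t 12.95
```

View pics/w9.png

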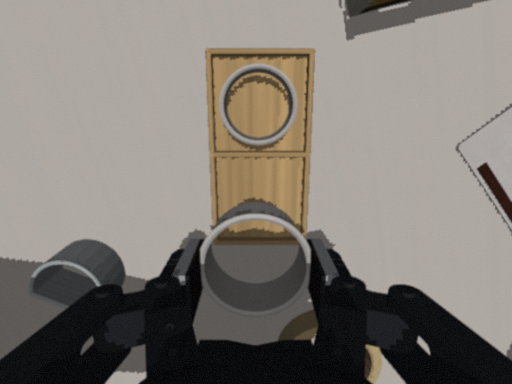

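Emit:
apply_moves(commands=[1, 0.5, 40, 0, 0, 0, 1, 1, 0.5, 70, 0, 0, 0, 1, 1, 0.5, 84, 0, 0, 0, 1, 1, 0.5, 90, 0, 0, 0, 1, 1, 0.5, 90, 0, 0, 0, 1, 1, 0.5, 90, 0, 0, 0, 1, 1, 0.5, 90, 0, 0, 0, 1, 1, 0.5, 90, 0, 0, 0, 1])

```text
clock: 13.75
position: [0.5943, -0.2666, 0.0125]
tool_rot: [[0.975, -0.221, 0.001], [-0.221, -0.975, -0.001], [0.001, 0.0, -1.0]]
wrist_force: [-0.1, -0.3, -0.4]
gripper_width: 0.0498
```

```bash
python3 -c "
from h import *
st()"
```

```text
t 13.75 pos [ 594.3 -266.6   12.5] yaw -12.79 zz [ 0.001 -0.001 -1.   ] q [-24.2  39.8   7.5  57.6  -0.   78.6] F [-0.1 -0.3 -0.4] w 49.8
```

Emit:
apply_moves(commands=[0, 0, 1, 0, 0, 0, 1, 0, 0, 1, 0, 0, 0, 1, 0, 0, 1, 0, 0, 0, 0.2, 0, 0, 1, 0, 0, 0, 0.2, 0, 0, 1, 0, 0, 0, 0.2, 0, 0, 1, 0, 0, 0, 0.2, 0, 0, -30, 0, 0, 0, 0.2, 0, 0, -70, 0, 0, 0, 0.2, 0, 0, -110, 0, 0, 0, 0, 0, 0, -130, 0, 0, 0, 0, 0, 0, -130, 0, 0, 0, 0, 0, 0, -130, 0, 0, 0, 0, 0, 0, -130, 0, 0, 0, 0])

```text
clock: 15.05
position: [0.5926, -0.2658, 0.1398]
tool_rot: [[0.975, -0.221, -0.003], [-0.221, -0.975, 0.001], [-0.003, -0.001, -1.0]]
wrist_force: [-0.2, -0.6, 0.0]
gripper_width: 0.0854
```

```bash
python3 -c "
from h import *
st();snap('wrist','w10')
delta([.4230,.1217,.14],-3.9)"
```

```text
t 15.05 pos [ 592.6 -265.8  139.8] yaw -12.79 zz [-0.003  0.001 -1.   ] q [-24.2  33.8  16.9  73.3   0.   78.6] F [-0.2 -0.6  0. ] w 85.4
shift [-251.1 -340.4    0.8] turn [-0.06  0.22 -8.9 ] rows 10 t 15.1
```

View pics/w10.png

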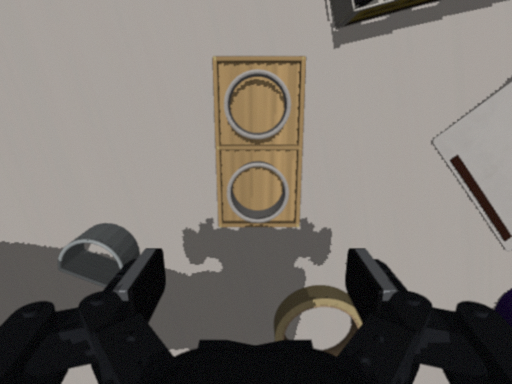

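Both rings stand inside their bays at (258,105) and (258,192). Now the nozzles.

Emit:
apply_moves(commands=[-29, -40, 0, 0, 0, -1.5, 0, -58, -79, 0, 0, 0, -3, 0, -87, -118, 0, 0, 0, -4.5, 0, -116, -158, 0, 0, 0, -6, 0, -145, -197, 0, 0, 0, -7.5, 0, -174, -237, 0, 0, 0, -8.9, 0, -203, -276, 0, 0, 0, -8.9, 0, -232, -315, 0, 0, 0, -8.9, 0, -251, -340.4, 0, 0, 0, -8.9, 0, -251, -340.4, 0, 0, 0, -8.9, 0, -251, -340.4, 0, 0, 0, -8.9, 0, -251, -340.4, 0, 0, 0, -8.9, 0, -251, -340.4, 0, 0, 0, -8.9, 0])

```text
clock: 16.4
position: [0.4247, 0.1201, 0.1414]
tool_rot: [[0.998, -0.07, -0.001], [-0.07, -0.998, -0.0], [-0.001, 0.0, -1.0]]
wrist_force: [-0.4, -0.8, 0.4]
gripper_width: 0.085
```

```bash
python3 -c "
from h import *
st();p,d,m=snap('wrist','w11')
C=cloud(m,d);k=(C[...,2]>.034)&(C[...,2]<.045)&(np.hypot(C[...,0]-.423,C[...,1]-.1217)<.03)
print(C[k].mean(0),C[k].min(0),C[k].max(0))
delta([.4230,.1217,.009],-3.9)"
```

```text
t 16.4 pos [424.7 120.1 141.4] yaw -4.01 zz [-0.001 -0.    -1.   ] q [ 15.8  10.9 -17.4  61.7  -0.  109.8] F [-0.4 -0.8  0.4] w 85.0
[0.42294307 0.12421371 0.03758126] [0.41720686 0.11817154 0.03412439] [0.42823747 0.12801519 0.04089028]
shift [ -1.8  -1.5 132.5] turn [ 0.02  0.02 -0.12] rows 4 t 16.45
```

View pics/w11.png

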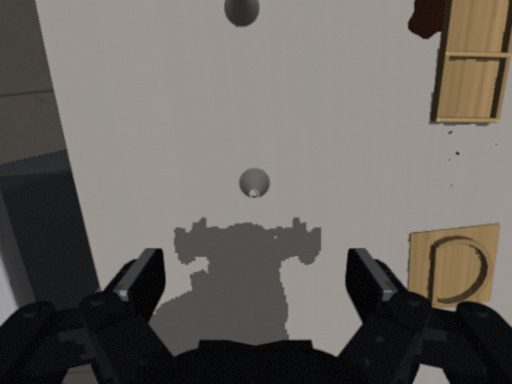

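Emit:
apply_moves(commands=[-1.6, -2, 45, 0, 0, 0, 0, -1.6, -2, 90, 0, 0, 0, 0, -1.6, -2, 120, 0, 0, 0, 0, -1.6, -2, 132, 0, 0, 0, 0, -1.6, -2, 132, 0, 0, 0, 0, -1.6, -2, 132, 0, 0, 0, 0, -1.6, -2, 132, 0, 0, 0, 1, -1.6, -2, 132, 0, 0, 0, 1, -1.6, -2, 132, 0, 0, 0, 1, -1.6, -2, 132, 0, 0, 0, 1, -1.6, -2, 132, 0, 0, 0, 1, -1.6, -2, 132, 0, 0, 0, 1, -1.6, -2, 132, 0, 0, 0, 1, -1.6, -2, 132, 0, 0, 0, 1])

```text
clock: 17.85
position: [0.4233, 0.1234, 0.0106]
tool_rot: [[0.998, -0.068, 0.001], [-0.068, -0.998, 0.0], [0.001, -0.0, -1.0]]
wrist_force: [-1.4, -0.3, 4.8]
gripper_width: 0.0191
```

```bash
python3 -c "
from h import *
st()"
```

```text
t 17.85 pos [423.3 123.4  10.6] yaw -3.89 zz [ 0.001  0.    -1.   ] q [ 16.3  20.7 -27.6  41.6  -0.  110.1] F [-1.4 -0.3  4.8] w 19.1
```

Emit:
apply_moves(commands=[0, 0, -10, 0, 0, 0, 1, 0, 0, -25, 0, 0, 0, 1, 0, 0, -50, 0, 0, 0, 1, 0, 0, -80, 0, 0, 0, 1, 0, 0, -95, 0, 0, 0, 1, 0, 0, -95, 0, 0, 0, 1, 0, 0, -95, 0, 0, 0, 1])

```text
clock: 18.55
position: [0.4228, 0.1233, 0.1049]
tool_rot: [[0.998, -0.068, 0.0], [-0.068, -0.998, 0.0], [0.0, -0.0, -1.0]]
wrist_force: [0.4, -0.6, -1.0]
gripper_width: 0.0192
```

```bash
python3 -c "
from h import *
st();p,d,m=snap('wrist','w12');p,d,m=snap('side','s12')
u=proj(m,[.423,.12,.1])[0].astype(int);print(u)
cv2.imwrite('pics/s12c.png',cv2.resize(p[max(u[1]-60,0):u[1]+60,u[0]-75:u[0]+75,::-1],None,fx=5,fy=5,interpolation=cv2.INTER_CUBIC))
delta([.6181,.2474,.1],-3.9)"
```

```text
t 18.55 pos [422.8 123.3 104.9] yaw -3.89 zz [ 0.  0. -1.] q [ 16.3  13.  -20.9  56.1   0.  110.1] F [ 0.4 -0.6 -1. ] w 19.2
[171 154]
shift [ 187.4 -137.4    3.3] turn [0.05 0.12 0.01] rows 6 t 18.65
```

View pics/w12.png

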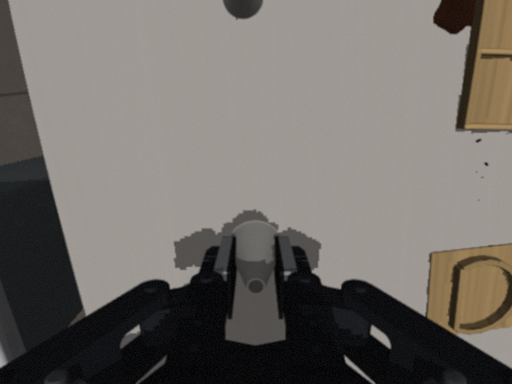

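View pics/s12c.png

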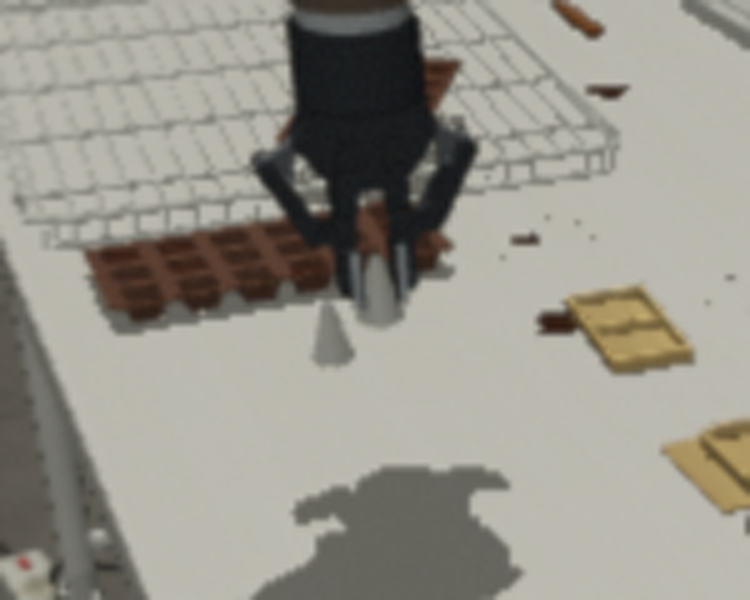

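```bash
python3 -c "
from h import *
p,d,m=load('w12');C=cloud(m,d)
k=np.zeros(d.shape,bool);k[215:300,236:274]=1;k&=(C[...,2]>.08)&(C[...,2]<.15)
for lo in np.arange(.085,.145,.005):
  kk=k&(C[...,2]>=lo)&(C[...,2]<lo+.005)
  if kk.sum()>3: print(round(lo,3),kk.sum(),C[kk].min(0).round(4),C[kk].max(0).round(4))
"
```

```text
0.09 19 [0.4131 0.1319 0.0942] [0.4322 0.137  0.095 ]
0.095 249 [0.4125 0.1301 0.095 ] [0.4321 0.1374 0.1   ]
0.1 241 [0.4127 0.1284 0.1   ] [0.4318 0.1364 0.105 ]
0.105 269 [0.4128 0.1265 0.105 ] [0.4314 0.1343 0.11  ]
0.11 299 [0.4119 0.1133 0.11  ] [0.4311 0.1331 0.115 ]
0.115 341 [0.4129 0.1144 0.115 ] [0.4307 0.1319 0.12  ]
0.12 323 [0.414  0.1154 0.12  ] [0.4293 0.1304 0.125 ]
0.125 323 [0.4153 0.1167 0.125 ] [0.4282 0.1296 0.13  ]
0.13 317 [0.4167 0.118  0.13  ] [0.4267 0.1282 0.1349]
0.135 10 [0.4201 0.1208 0.135 ] [0.4256 0.1266 0.1357]
```

Emit:
apply_moves(commands=[38, -28, 0, 0, 0, 0, 1, 76, -56, 0, 0, 0, 0, 1, 114, -84, 0, 0, 0, 0, 1, 152, -111, 0, 0, 0, 0, 1, 178, -130, 2, 0, 0, 0, 1, 187.4, -137.4, 3, 0, 0, 0, 1, 187.4, -137.4, 3, 0, 0, 0, 1, 187.4, -137.4, 3, 0, 0, 0, 1, 187.4, -137.4, 3, 0, 0, 0, 1, 187.4, -137.4, 3, 0, 0, 0, 1])

```text
clock: 19.65
position: [0.6183, 0.247, 0.102]
tool_rot: [[0.998, -0.068, -0.001], [-0.068, -0.998, -0.0], [-0.001, 0.0, -1.0]]
wrist_force: [0.8, 0.6, -0.7]
gripper_width: 0.019
```

```bash
python3 -c "
from h import *
st();p,d,m=snap('wrist','w13')
print(proj(m,[[.6181,.2474,.003],[.6145,.1936,.003]]))
delta([.6181,.2474,.014],-3.9)"
```

```text
t 19.65 pos [618.3 247.  102. ] yaw -3.92 zz [-0.001 -0.    -1.   ] q [ 21.8  36.9  16.6  69.7  -0.  115.7] F [ 0.8  0.6 -0.7] w 19.0
[[255.79613752 196.63822813]
 [255.91416106 256.31483995]]
shift [-0.5 -0.3 88.2] turn [ 0.01  0.01 -0.01] rows 3 t 19.7
```

View pics/w13.png

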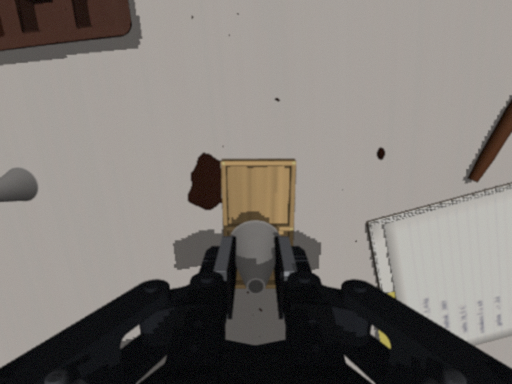

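Emit:
apply_moves(commands=[0.5, -0.5, 40, 0, 0, 0, 1, 0.5, -0.5, 70, 0, 0, 0, 1, 0.5, -0.5, 82, 0, 0, 0, 1, 0.5, -0.5, 88, 0, 0, 0, 1, 0.5, -0.5, 88, 0, 0, 0, 1, 0.5, -0.5, 88, 0, 0, 0, 1, 0.5, -0.5, 88, 0, 0, 0, 1, 0.5, -0.5, 88, 0, 0, 0, 1])

```text
clock: 20.5
position: [0.6204, 0.2484, 0.0148]
tool_rot: [[0.998, -0.068, 0.002], [-0.068, -0.998, 0.001], [0.002, -0.001, -1.0]]
wrist_force: [-0.1, 1.1, -0.2]
gripper_width: 0.0188
```

```bash
python3 -c "
from h import *
st()"
```

```text
t 20.5 pos [620.4 248.4  14.8] yaw -3.89 zz [ 0.002  0.001 -1.   ] q [ 21.8  41.4  10.9  59.5  -0.  115.7] F [-0.1  1.1 -0.2] w 18.8
```

Emit:
apply_moves(commands=[-1, 0, 1, 0, 0, 0, 1, -1, 0, 1.5, 0, 0, 0, 1, -1, 0, 1.5, 0, 0, 0, 1, -1, 0, 1.5, 0, 0, 0, 1])

```text
clock: 20.9
position: [0.6195, 0.2484, 0.0136]
tool_rot: [[0.998, -0.068, 0.002], [-0.068, -0.998, 0.001], [0.002, -0.001, -1.0]]
wrist_force: [-0.1, -0.8, 5.2]
gripper_width: 0.0191
```

Emit:
apply_moves(commands=[0, 0, 0, 0, 0, 0, 0.4, 0, 0, 0, 0, 0, 0, 0.4, 0, 0, 0, 0, 0, 0, 0.4, 0, 0, 0, 0, 0, 0, 0.4, 0, 0, 0, 0, 0, 0, 0.4, 0, 0, -30, 0, 0, 0, 0.4, 0, 0, -70, 0, 0, 0, 0.4, 0, 0, -110, 0, 0, 0, 0, 0, 0, -130, 0, 0, 0, 0, 0, 0, -130, 0, 0, 0, 0, 0, 0, -130, 0, 0, 0, 0, 0, 0, -130, 0, 0, 0, 0])

```text
clock: 22.1
position: [0.6176, 0.2477, 0.1403]
tool_rot: [[0.998, -0.068, -0.003], [-0.068, -0.998, -0.001], [-0.003, 0.002, -1.0]]
wrist_force: [0.6, -0.2, -0.2]
gripper_width: 0.0854
```

```bash
python3 -c "
from h import *
st();p,d,m=snap('wrist','w14')
delta([.4225,.2699,.14],-3.9)"
```

```text
t 22.1 pos [617.6 247.7 140.3] yaw -3.9 zz [-0.003 -0.001 -1.   ] q [ 21.9  35.6  20.2  74.8  -0.  115.8] F [ 0.6 -0.2 -0.2] w 85.4
shift [-196.    -8.9    0.7] turn [0.1  0.21 0.01] rows 5 t 22.15
```

View pics/w14.png

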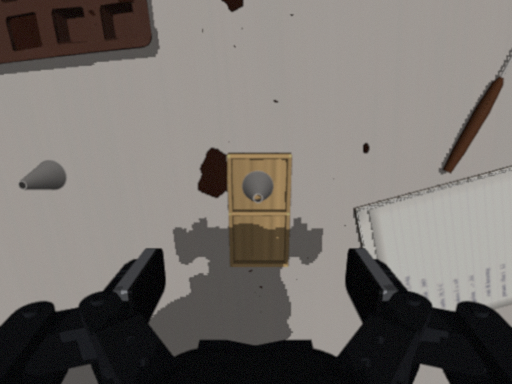

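The nozzle stands upright in the first bay at (258,186). The second nozzle is next.

Emit:
apply_moves(commands=[-48, -2, 0, 0, 0, 0, 0, -96, -4, 0, 0, 0, 0, 0, -144, -6, 0, 0, 0, 0, 0, -180, -8, 0, 0, 0, 0, 0, -196, -9, 0, 0, 0, 0, 0, -196, -9, 0, 0, 0, 0, 0, -196, -9, 0, 0, 0, 0, 0, -196, -9, 0, 0, 0, 0, 0, -196, -9, 0, 0, 0, 0, 0])

```text
clock: 23.05
position: [0.4247, 0.2703, 0.1419]
tool_rot: [[0.998, -0.069, -0.0], [-0.069, -0.998, -0.0], [-0.0, 0.0, -1.0]]
wrist_force: [-0.4, -0.1, -0.1]
gripper_width: 0.0853
```

```bash
python3 -c "
from h import *
st();p,d,m=snap('wrist','w15')
C=cloud(m,d);k=(C[...,2]>.034)&(C[...,2]<.045)&(np.hypot(C[...,0]-.423,C[...,1]-.27)<.03)
print(C[k].mean(0),C[k].min(0),C[k].max(0))
delta([.4225,.2699,.0095],-3.9)"
```

```text
t 23.05 pos [424.7 270.3 141.9] yaw -3.95 zz [-0. -0. -1.] q [ 32.5  17.5  -8.5  64.   -0.  126.4] F [-0.4 -0.1 -0.1] w 85.3
[0.42288087 0.27316967 0.0378867 ] [0.41716035 0.2674528  0.03406267] [0.42814381 0.27689865 0.04119153]
shift [ -2.    0.5 132.4] turn [ 0.01  0.01 -0.05] rows 4 t 23.1
```

View pics/w15.png

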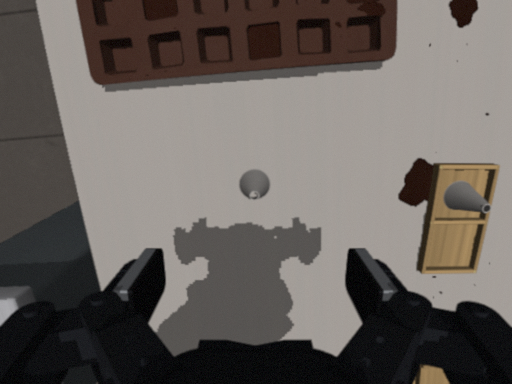

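Emit:
apply_moves(commands=[-1.6, -1, 45, 0, 0, 0, 0, -1.6, -1, 90, 0, 0, 0, 0, -1.6, -1, 120, 0, 0, 0, 0, -1.6, -1, 132.4, 0, 0, 0, 0, -1.6, -1, 132.4, 0, 0, 0, 0, -1.6, -1, 132.4, 0, 0, 0, 0, -1.6, -1, 132.4, 0, 0, 0, 1, -1.6, -1, 132.4, 0, 0, 0, 1, -1.6, -1, 132.4, 0, 0, 0, 1, -1.6, -1, 132.4, 0, 0, 0, 1, -1.6, -1, 132.4, 0, 0, 0, 1, -1.6, -1, 132.4, 0, 0, 0, 1, -1.6, -1, 132.4, 0, 0, 0, 1, -1.6, -1, 132.4, 0, 0, 0, 1])

```text
clock: 24.5
position: [0.4227, 0.2718, 0.0108]
tool_rot: [[0.998, -0.068, 0.001], [-0.068, -0.998, 0.001], [0.001, -0.001, -1.0]]
wrist_force: [-0.7, -1.4, 4.5]
gripper_width: 0.0192
```

Emit:
apply_moves(commands=[0, 0, -10, 0, 0, 0, 1, 0, 0, -25, 0, 0, 0, 1, 0, 0, -50, 0, 0, 0, 1, 0, 0, -80, 0, 0, 0, 1, 0, 0, -95, 0, 0, 0, 1, 0, 0, -95, 0, 0, 0, 1, 0, 0, -95, 0, 0, 0, 1])

```text
clock: 25.2
position: [0.4221, 0.2715, 0.105]
tool_rot: [[0.998, -0.068, 0.0], [-0.068, -0.998, 0.0], [0.0, -0.0, -1.0]]
wrist_force: [-0.2, 0.1, -0.7]
gripper_width: 0.0189
```

```bash
python3 -c "
from h import *
st();p,d,m=snap('wrist','w16')
C=cloud(m,d)
k=np.zeros(d.shape,bool);k[215:300,236:274]=1;k&=(C[...,2]>.08)&(C[...,2]<.15)
for lo in [.09,.095,.13,.135]:
  kk=k&(C[...,2]>=lo)&(C[...,2]<lo+.005)
  if kk.sum()>3: print(round(lo,3),kk.sum(),C[kk].min(0).round(4),C[kk].max(0).round(4))
delta([.6145,.1936,.1],-3.9)"
```

```text
t 25.2 pos [422.1 271.5 105. ] yaw -3.89 zz [ 0.  0. -1.] q [ 32.7  19.3 -12.   58.7   0.  126.6] F [-0.2  0.1 -0.7] w 18.9
0.09 27 [0.413 0.28  0.094] [0.4315 0.2857 0.095 ]
0.095 253 [0.4119 0.2789 0.095 ] [0.4314 0.286  0.1   ]
0.13 308 [0.4162 0.2664 0.13  ] [0.4261 0.2766 0.135 ]
0.135 4 [0.4186 0.2738 0.1351] [0.4212 0.275  0.1353]
shift [197.8  64.3   4. ] turn [0.05 0.07 0.01] rows 6 t 25.25
```

View pics/w16.png

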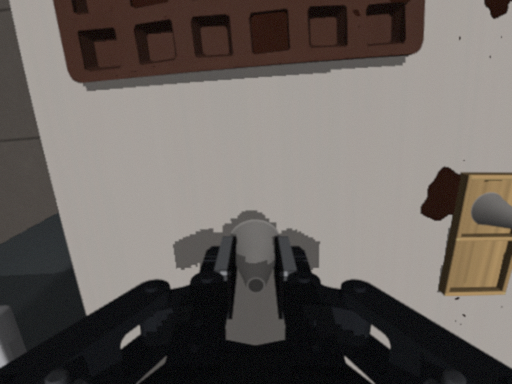

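Emit:
apply_moves(commands=[43, 14, 0, 0, 0, 0, 1, 86, 28, 0, 0, 0, 0, 1, 129, 42, 0, 0, 0, 0, 1, 165, 54, 2, 0, 0, 0, 1, 190, 62, 3, 0, 0, 0, 1, 198, 64.3, 4, 0, 0, 0, 1, 198, 64.3, 4, 0, 0, 0, 1, 198, 64.3, 4, 0, 0, 0, 1, 198, 64.3, 4, 0, 0, 0, 1, 198, 64.3, 4, 0, 0, 0, 1])

```text
clock: 26.25
position: [0.6143, 0.1948, 0.1012]
tool_rot: [[0.998, -0.066, -0.0], [-0.066, -0.998, 0.0], [-0.0, -0.0, -1.0]]
wrist_force: [0.8, 0.3, -1.5]
gripper_width: 0.0189
```

```bash
python3 -c "
from h import *
st();p,d,m=snap('wrist','w17')
print(proj(m,[[.6181,.2474,.003],[.6145,.1936,.003]]))
delta([.6145,.1936,.014],-3.9)"
```

```text
t 26.25 pos [614.3 194.8 101.2] yaw -3.81 zz [-0.  0. -1.] q [ 17.6  34.5  12.2  67.7   0.  111.4] F [ 0.8  0.3 -1.5] w 18.9
[[256.42294885 131.50817945]
 [256.38645244 198.8076279 ]]
shift [-0.   1.2 87.3] turn [-0.01 -0.    0.09] rows 3 t 26.3
```

View pics/w17.png

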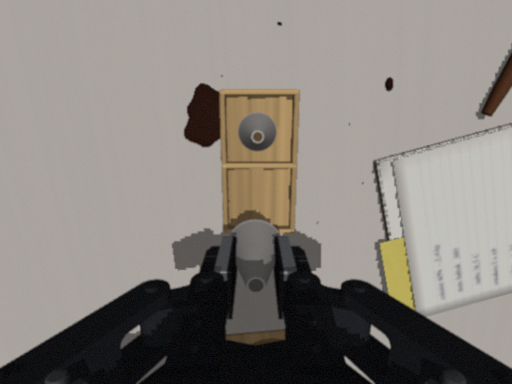

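Emit:
apply_moves(commands=[0, 0.5, 40, 0, 0, 0, 1, 0, 0.5, 70, 0, 0, 0, 1, 0, 0.5, 82, 0, 0, 0, 1, 0, 0.5, 87.5, 0, 0, 0, 1, 0, 0.5, 87.5, 0, 0, 0, 1, 0, 0.5, 87.5, 0, 0, 0, 1, 0, 0.5, 87.5, 0, 0, 0, 1, 0, 0.5, 88.5, 0, 0, 0, 1, 0, 0.5, 88.5, 0, 0, 0, 1, 0, 0.5, 88.5, 0, 0, 0, 1])

```text
clock: 27.3
position: [0.6163, 0.1939, 0.0139]
tool_rot: [[0.998, -0.068, 0.002], [-0.068, -0.998, 0.001], [0.002, -0.001, -1.0]]
wrist_force: [-0.7, -0.4, 5.6]
gripper_width: 0.0192
```

```bash
python3 -c "
from h import *
st()"
```

```text
t 27.3 pos [616.3 193.9  13.9] yaw -3.89 zz [ 0.002  0.001 -1.   ] q [ 17.5  39.1   6.5  57.2   0.  111.3] F [-0.7 -0.4  5.6] w 19.2
```

Contact at 5.6 N. Releasing and rising to z≈0.2.

Emit:
apply_moves(commands=[0, 0, 0, 0, 0, 0, 0.4, 0, 0, 0, 0, 0, 0, 0.4, 0, 0, 0, 0, 0, 0, 0.4, 0, 0, 0, 0, 0, 0, 0.4, 0, 0, 0, 0, 0, 0, 0.4, 0, 0, -30, 0, 0, 0, 0.4, 0, 0, -70, 0, 0, 0, 0.4, 0, 0, -110, 0, 0, 0, 0, 0, 0, -130, 0, 0, 0, 0, 0, 0, -130, 0, 0, 0, 0, 0, 0, -130, 0, 0, 0, 0, 0, 0, -130, 0, 0, 0, 0])

```text
clock: 28.5
position: [0.6142, 0.1931, 0.1404]
tool_rot: [[0.998, -0.068, -0.003], [-0.068, -0.998, -0.001], [-0.003, 0.001, -1.0]]
wrist_force: [-0.5, -1.2, 0.3]
gripper_width: 0.0856
```

```bash
python3 -c "
from h import *
st();p,d,m=snap('wrist','w18')
delta([.55,.015,.2],90)"
```

```text
t 28.5 pos [614.2 193.1 140.4] yaw -3.89 zz [-0.003 -0.001 -1.   ] q [ 17.5  33.1  15.8  72.9  -0.  111.3] F [-0.5 -1.2  0.3] w 85.6
shift [-52.1 182.1 -59.3] turn [ -0.11   0.23 -93.89] rows 12 t 28.55
```

View pics/w18.png

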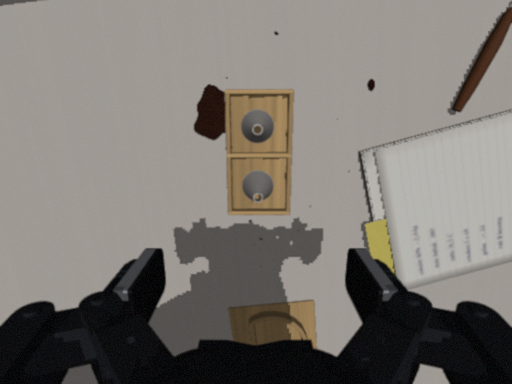

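Both nozzles are seated. Now a close look at the D rest with the placing orientation.

```bash
python3 -c "
from h import *
delta([.625,.015,.14],2)"
```

```text
shift [ 22.9 176.9   0.4] turn [ 0.07  0.21 -5.89] rows 5 t 28.55
```

Emit:
apply_moves(commands=[6, 44, 0, 0, 0, -2, 0, 12, 88, 0, 0, 0, -4, 0, 18, 132, 0, 0, 0, -5.9, 0, 22, 165, 0, 0, 0, -5.9, 0, 23, 177, 0, 0, 0, -5.9, 0, 23, 177, 0, 0, 0, -5.9, 0, 23, 177, 0, 0, 0, -5.9, 0, 23, 177, 0, 0, 0, -5.9, 0, 23, 177, 0, 0, 0, -5.9, 0])

```text
clock: 29.45
position: [0.6262, 0.017, 0.1423]
tool_rot: [[0.999, 0.037, -0.0], [0.037, -0.999, 0.0], [-0.0, -0.0, -1.0]]
wrist_force: [-0.3, 0.5, 0.6]
gripper_width: 0.0853
```

```bash
python3 -c "
from h import *
st();p,d,m=snap('wrist','w19')
cv2.imwrite('pics/w19c.png',cv2.resize(p[120:260,180:340,::-1],None,fx=4,fy=4,interpolation=cv2.INTER_CUBIC))
np.set_printoptions(precision=4,suppress=True)
C=cloud(m,d);z=C[...,2];k=(z>0.0095)&(z<.017)&(abs(C[...,0]-.62)<.05)&(abs(C[...,1]-.015)<.05)
T=C[k][:,:2]*1000;print(len(T),np.percentile(T,[0,1,50,99,100],axis=0))
print('plate z',np.median(z[195:205,255:265]))
T32=T.astype(np.float32)
h=cv2.convexHull(T32).reshape(-1,2)
from scipy.optimize import least_squares
H=h[h[:,0]>606];print('circ39',least_squares(lambda q:np.hypot(H[:,0]-q[0],H[:,1]-q[1])-39,[618,15]).x,len(H))
# flat line: outer face points
F=T[(T[:,0]<604)&(abs(T[:,1]-15)<22)];import math
b=[(y,np.percentile(F[abs(F[:,1]-y)<2.5,0],5),np.percentile(F[abs(F[:,1]-y)<2.5,0],95)) for y in range(-3,36,5)];b=np.array(b);print(b)
print('slopes outer/inner',np.degrees(np.arctan(np.polyfit(b[:,0],b[:,1],1)[0])),np.degrees(np.arctan(np.polyfit(b[:,0],b[:,2],1)[0])))
"
```

```text
t 29.45 pos [626.2  17.  142.3] yaw 2.14 zz [-0.  0. -1.] q [ 1.5 30.9 12.3 71.4  0.  89.4] F [-0.3  0.5  0.6] w 85.3
1351 [[595.7557 -22.4559]
 [596.7938 -21.3922]
 [621.367   18.6634]
 [655.8668  55.154 ]
 [656.7728  55.6644]]
plate z nan
circ39 [617.9907  16.5977] 30
[[ -3.     598.0618 602.6717]
 [  2.     597.9841 602.481 ]
 [  7.     597.9652 602.1518]
 [ 12.     597.9549 601.6729]
 [ 17.     596.9692 601.5436]
 [ 22.     596.9473 601.5688]
 [ 27.     596.9565 601.3997]
 [ 32.     596.8711 601.3242]]
slopes outer/inner -2.3875510065916843 -2.2794384034626134
```

View pics/w19c.png

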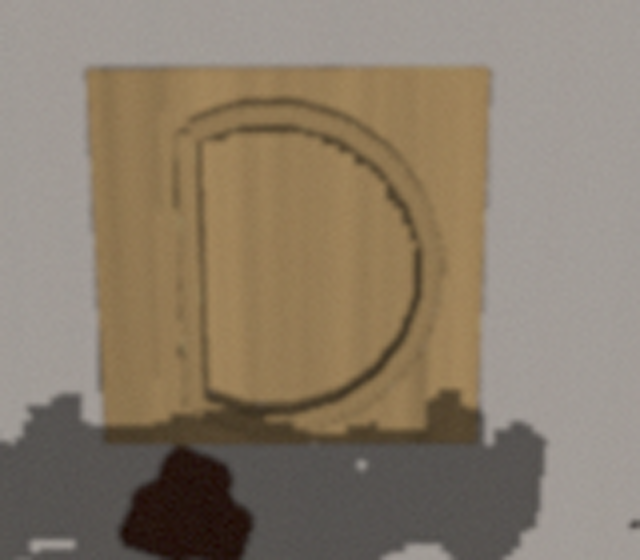

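Rest: flat fence faces −x, yaw about 2.2°, origin about (618.0, 16.3) mm. Now the half-moon.

```bash
python3 -c "
from h import *
delta([.4374,-.2922,.14],53.5)"
```

```text
shift [-200.2  301.8    2.3] turn [-1.000e-02  0.000e+00 -5.136e+01] rows 9 t 29.5
```

Emit:
apply_moves(commands=[-25, 38, 1, 0, 0, -7, 0, -50, 75, 1, 0, 0, -14, 0, -75, 113, 1, 0, 0, -21, 0, -100, 151, 1, 0, 0, -28, 0, -125, 189, 2, 0, 0, -35, 0, -150, 226, 2, 0, 0, -42, 0, -175, 264, 2, 0, 0, -49, 0, -194, 292, 2, 0, 0, -51.4, 0, -200, 301.8, 2, 0, 0, -51.4, 0, -200, 301.8, 2, 0, 0, -51.4, 0, -200, 301.8, 2, 0, 0, -51.4, 0, -200, 301.8, 2, 0, 0, -51.4, 0, -200, 301.8, 2, 0, 0, -51.4, 0])

```text
clock: 30.8
position: [0.4379, -0.292, 0.1404]
tool_rot: [[0.594, 0.804, 0.0], [0.804, -0.594, 0.0], [0.0, -0.0, -1.0]]
wrist_force: [0.1, 0.7, 0.2]
gripper_width: 0.0855
```

```bash
cat > hm.py <<'E'
from h import *
from scipy.optimize import least_squares
import sys
np.set_printoptions(precision=4,suppress=True)
def hm(C,zlo,zhi,c0,r=.05,a0=233):
    z=C[...,2];k=(z>zlo)&(z<zhi)&(np.hypot(C[...,0]-c0[0],C[...,1]-c0[1])<r)
    T=C[k][:,:2]*1000
    res=[]
    for a in np.arange(a0-30,a0+30,.5):
        n=np.array([np.cos(np.radians(a)),np.sin(np.radians(a))]); s=T@n; res.append(((s>np.percentile(s,99.5)-3).sum(),a))
    res.sort(reverse=True); a=np.mean([r[1] for r in res[:5]]); n=np.array([np.cos(np.radians(a)),np.sin(np.radians(a))])
    h=cv2.convexHull(T.astype(np.float32)).reshape(-1,2); mx=np.percentile(T@n,99.5)
    H=h[h@n<mx-6]; f=least_squares(lambda q:np.hypot(H[:,0]-q[0],H[:,1]-q[1])-30,np.array(c0)*1000).x
    t=np.array([-n[1],n[0]]);s=T@t
    print("x yaw",a-180,"centre",f,"flat at",mx-f@n,"lateral mid of extent rel centre",(np.percentile(s,99.7)+np.percentile(s,.3))/2-f@t,"N",len(T))
    return f,a-180
E
python3 -c "
from hm import *
st();p,d,m=snap('wrist','w20')
C=cloud(m,d)
f,a=hm(C,.036,.046,(.432,-.2995))
delta([.4374,-.2922,.016],53.5)"
```

```text
t 30.8 pos [ 437.9 -292.   140.4] yaw 53.54 zz [ 0.  0. -1.] q [-33.7  20.   -5.2  64.9   0.    2.8] F [0.1 0.7 0.2] w 85.5
x yaw 54.5 centre [ 432.178 -299.482] flat at 12.286468563679492 lateral mid of extent rel centre -0.2078158981614706 N 901
shift [ -0.3  -0.3 124.4] turn [-0.   -0.01  0.03] rows 4 t 30.85
```

View pics/w20.png

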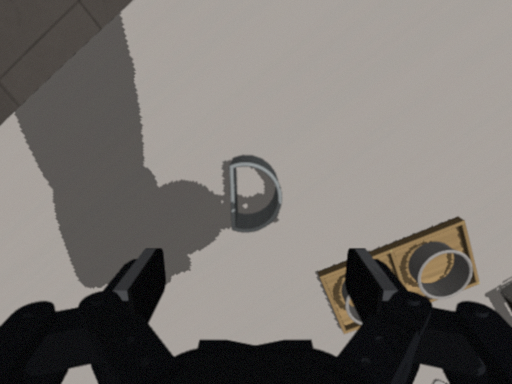

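Emit:
apply_moves(commands=[-0.3, 0, 45, 0, 0, -0.5, 0, -0.3, 0, 90, 0, 0, -0.5, 0, -0.3, 0, 118, 0, 0, -0.5, 0, -0.3, 0, 130, 0, 0, -0.5, 0, -0.3, 0, 130, 0, 0, -0.5, 0, -0.3, 0, 130, 0, 0, -0.5, 0, -0.3, 0, 130, 0, 0, -0.5, 0, -0.3, 0, 130, 0, 0, -0.5, 1, -0.3, 0, 130, 0, 0, -0.5, 1, -0.3, 0, 130, 0, 0, -0.5, 1, -0.3, 0, 130, 0, 0, -0.5, 1, -0.3, 0, 130, 0, 0, -0.5, 1, -0.3, 0, 130, 0, 0, -0.5, 1, -0.3, 0, 130, 0, 0, -0.5, 1])

```text
clock: 32.25
position: [0.4374, -0.294, 0.0114]
tool_rot: [[0.589, 0.808, 0.002], [0.808, -0.589, -0.001], [0.0, 0.002, -1.0]]
wrist_force: [-0.6, -0.6, 7.2]
gripper_width: 0.041
```

```bash
python3 -c "
from h import *
st()"
```

```text
t 32.25 pos [ 437.4 -294.    11.4] yaw 53.9 zz [ 0.002 -0.001 -1.   ] q [-33.9  28.2 -14.5  47.3   0.    2.2] F [-0.6 -0.6  7.2] w 41.0
```

Emit:
apply_moves(commands=[0, 0, -10, 0, 0, 0, 1, 0, 0, -25, 0, 0, 0, 1, 0, 0, -50, 0, 0, 0, 1, 0, 0, -80, 0, 0, 0, 1, 0, 0, -95, 0, 0, 0, 1, 0, 0, -95, 0, 0, 0, 1, 0, 0, -95, 0, 0, 0, 1, 0, 0, -95, 0, 0, 0, 1])

```text
clock: 33.05
position: [0.4358, -0.2929, 0.1041]
tool_rot: [[0.589, 0.808, -0.002], [0.808, -0.589, 0.002], [-0.0, -0.003, -1.0]]
wrist_force: [-0.9, -0.7, -0.2]
gripper_width: 0.0409
```

```bash
python3 -c "
from hm import *
st();p,d,m=snap('wrist','w21')
C=cloud(m,d)
z=C[...,2];k=(np.hypot(C[...,0]-.437,C[...,1]+.292)<.03)&(z>.08)&(z<.15);print(np.histogram(z[k],np.arange(.08,.15,.002)))
delta([.627,.0166,.11],2.2)"
```

```text
t 33.05 pos [ 435.8 -292.9  104.1] yaw 53.9 zz [-0.002  0.002 -1.   ] q [-33.9  21.9  -8.3  60.   -0.    2.2] F [-0.9 -0.7 -0.2] w 40.9
(array([   0,    0,    0,    0,    0,    0,   71,  174,  192,  175,  211,
        205,  210,  229,  241,  276,  301,  297,  323,  333,  366,  365,
        384,  425,  427,  338, 1800,  698,  160,  159,  197,  605,  118,
         78]), array([0.08 , 0.082, 0.084, 0.086, 0.088, 0.09 , 0.092, 0.094, 0.096,
       0.098, 0.1  , 0.102, 0.104, 0.106, 0.108, 0.11 , 0.112, 0.114,
       0.116, 0.118, 0.12 , 0.122, 0.124, 0.126, 0.128, 0.13 , 0.132,
       0.134, 0.136, 0.138, 0.14 , 0.142, 0.144, 0.146, 0.148]))
shift [362.7 -27.8  -6. ] turn [-0.16  0.09 51.71] rows 9 t 33.1
```

View pics/w21.png

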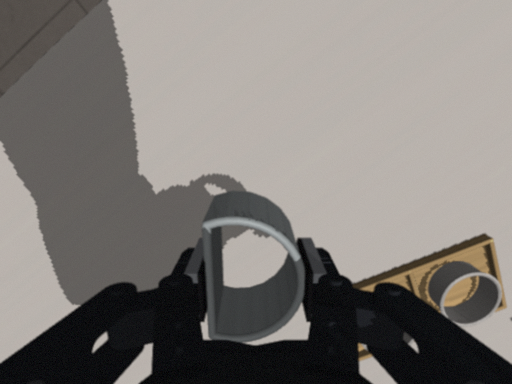

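```bash
cat > inhand.py <<'E'
from h import *
from scipy.optimize import least_squares
np.set_printoptions(precision=2,suppress=True)
def inhand(tag,pos,yaw,dz=(.0265,.031)):
    p,d,m=load(tag);C=cloud(m,d)
    a=np.radians(yaw);X=np.array([np.cos(a),np.sin(a)]);Y=np.array([np.sin(a),-np.cos(a)])
    dd=C-np.array(pos);tx=(dd[...,:2]@X)*1000;ty=(dd[...,:2]@Y)*1000;tz=dd[...,2]
    k=(tz>dz[0])&(tz<dz[1])&(abs(tx)<20.3)&(abs(ty)<34)
    g=p.astype(int).sum(2);k&=g>150
    x,y=tx[k],ty[k];print(k.sum(),"x",np.percentile(x,[0,50,100]),"y",np.percentile(y,[0,1,99,100]))
    # round rim points: x>-5
    s=x>-6
    f=least_squares(lambda q:np.hypot(x[s]-q[0],y[s]-q[1])-28.5,[-9,0],loss='soft_l1',f_scale=1).x
    print("circle centre in tool xy",f)
    fl=(x<-17)&(abs(y-f[1])<20)
    if fl.sum()>10: print("flat slope deg (dx/dy)",np.degrees(np.arctan(np.polyfit(y[fl],x[fl],1)[0])),"n",fl.sum(), "x mean", x[fl].mean())
    return f
E
python3 -c "
from inhand import *
inhand('w21',[.4358,-.2929,.1041],53.9)"
```

```text
2830 x [-20.3   -1.12  19.96] y [-31.07 -30.54  27.79  29.37]
circle centre in tool xy [-9.99 -1.29]
flat slope deg (dx/dy) 0.03473255076170653 n 478 x mean -19.1429716099108
```

```bash
python3 -c "
from h import *
delta([.6273,.0154,.11],2.2)"
```

```text
shift [361.9 -26.8  -6.1] turn [-0.16  0.09 51.71] rows 9 t 33.1
```

Emit:
apply_moves(commands=[40, -3, -6, 0, 0, 5, 1, 80, -6, -6, 0, 0, 11, 1, 120, -9, -6, 0, 0, 17, 1, 160, -12, -6, 0, 0, 23, 1, 200, -15, -6, 0, 0, 29, 1, 240, -18, -6, 0, 0, 35, 1, 280, -21, -6, 0, 0, 41, 1, 315, -23, -6, 0, 0, 46, 1, 345, -25, -6, 0, 0, 50, 1, 362, -26.8, -6, 0, 0, 51.7, 1, 362, -26.8, -6, 0, 0, 51.7, 1, 362, -26.8, -6, 0, 0, 51.7, 1, 362, -26.8, -6, 0, 0, 51.7, 1, 362, -26.8, -6, 0, 0, 51.7, 1, 362, -26.8, -6, 0, 0, 51.7, 1, 362, -26.8, -6, 0, 0, 51.7, 1])

```text
clock: 34.7
position: [0.6283, 0.0141, 0.1116]
tool_rot: [[0.999, 0.038, 0.0], [0.038, -0.999, -0.0], [0.0, 0.0, -1.0]]
wrist_force: [-0.0, 0.1, -0.2]
gripper_width: 0.0412
```

```bash
python3 -c "
from inhand import *
st();p,d,m=snap('wrist','w22')
from rig import monitor
s=monitor.sense();R=s['tool_rot']
inhand('w22',s['position'],np.degrees(np.arctan2(R[1,0],R[0,0])))
delta([.6273,.0154,.04],2.2)"
```

```text
t 34.7 pos [628.3  14.1 111.6] yaw 2.15 zz [ 0. -0. -1.] q [ 1.3 32.3  9.9 67.7 -0.  89.1] F [-0.   0.1 -0.2] w 41.2
2719 x [-20.3   -0.9   19.65] y [-30.27 -29.84  28.6   30.23]
circle centre in tool xy [-10.22  -0.57]
flat slope deg (dx/dy) -0.1559874045737379 n 410 x mean -19.293442184263345
shift [-1.  -1.3 71.6] turn [ 0.   -0.02 -0.04] rows 3 t 34.75
```

View pics/w22.png

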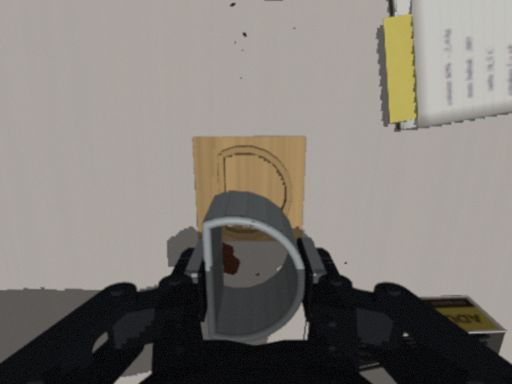

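Emit:
apply_moves(commands=[-0.6, -0.8, 30, 0, 0, 0, 1, -0.6, -0.8, 55, 0, 0, 0, 1, -0.6, -0.8, 71, 0, 0, 0, 1, -0.6, -0.8, 78, 0, 0, 0, 1, -0.6, -0.8, 78, 0, 0, 0, 1, -0.6, -0.8, 78, 0, 0, 0, 1, -0.6, -0.8, 78, 0, 0, 0, 1, -0.6, -0.8, 78, 0, 0, 0, 1])

```text
clock: 35.55
position: [0.6287, 0.0156, 0.0347]
tool_rot: [[0.999, 0.038, 0.002], [0.038, -0.999, 0.0], [0.002, 0.0, -1.0]]
wrist_force: [0.7, -0.5, -0.8]
gripper_width: 0.0408
```

```bash
python3 -c "
from inhand import *
st();p,d,m=snap('wrist','w23')
cv2.imwrite('pics/w23c.png',cv2.resize(p[120:360,150:360,::-1],None,fx=2.5,fy=2.5,interpolation=cv2.INTER_CUBIC))
from rig import monitor
s=monitor.sense();R=s['tool_rot']
inhand('w23',s['position'],np.degrees(np.arctan2(R[1,0],R[0,0])))
delta([.6273,.0158,.0148],2.2)"
```

```text
t 35.55 pos [628.7  15.6  34.7] yaw 2.21 zz [ 0.  0. -1.] q [ 1.4 36.2  4.4 58.1  0.  89.2] F [ 0.7 -0.5 -0.8] w 40.8
2773 x [-20.29  -1.14  19.85] y [-30.39 -29.91  28.39  29.7 ]
circle centre in tool xy [-10.07  -0.7 ]
flat slope deg (dx/dy) -0.18179631203363464 n 439 x mean -19.199550293097467
shift [-1.2 -0.3 19.7] turn [ 0.   -0.11  0.01] rows 2 t 35.6
```

View pics/w23c.png

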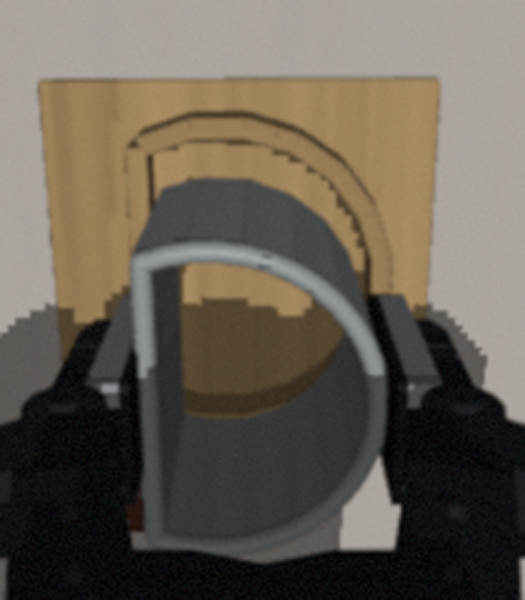

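Emit:
apply_moves(commands=[-0.8, -0.3, 5, 0, 0, 0, 1, -0.8, -0.3, 8, 0, 0, 0, 1, -0.8, -0.3, 8, 0, 0, 0, 1, -0.8, -0.3, 8, 0, 0, 0, 1, -0.8, -0.3, 8, 0, 0, 0, 1])

```text
clock: 36.1
position: [0.627, 0.0158, 0.0254]
tool_rot: [[0.999, 0.039, -0.0], [0.039, -0.999, 0.0], [-0.0, -0.0, -1.0]]
wrist_force: [0.1, -0.3, 0.2]
gripper_width: 0.0415
```

```bash
python3 -c "
from inhand import *
st()
delta([.6274,.0159,.0148],2.2)"
```

```text
t 36.1 pos [627.   15.8  25.4] yaw 2.21 zz [-0.  0. -1.] q [ 1.4 36.6  3.7 57.   0.  89.2] F [ 0.1 -0.3  0.2] w 41.5
shift [ 0.4 -0.1 10.6] turn [-0.    0.    0.01] rows 2 t 36.1
```

Well aligned: bottom at about 14 mm, just above the fence. Now down in slow steps.

Emit:
apply_moves(commands=[0.2, 0, 2, 0, 0, 0, 1, 0.2, 0, 4, 0, 0, 0, 1, 0.2, 0, 6, 0, 0, 0, 1, 0.2, 0, 8, 0, 0, 0, 1, 0.2, 0, 9, 0, 0, 0, 1, 0.2, 0, 9, 0, 0, 0, 1, 0.2, 0, 9, 0, 0, 0, 1])

```text
clock: 36.8
position: [0.6272, 0.0158, 0.0164]
tool_rot: [[0.999, 0.039, 0.0], [0.039, -0.999, -0.0], [0.0, 0.0, -1.0]]
wrist_force: [0.2, -0.3, -1.2]
gripper_width: 0.0414
```

```bash
python3 -c "
from inhand import *
st();p,d,m=snap('wrist','w24')
cv2.imwrite('pics/w24c.png',cv2.resize(p[120:360,150:360,::-1],None,fx=2.5,fy=2.5,interpolation=cv2.INTER_CUBIC))
"
```

```text
t 36.8 pos [627.2  15.8  16.4] yaw 2.21 zz [ 0. -0. -1.] q [ 1.4 37.2  3.2 56.  -0.  89.2] F [ 0.2 -0.3 -1.2] w 41.4
```

View pics/w24c.png

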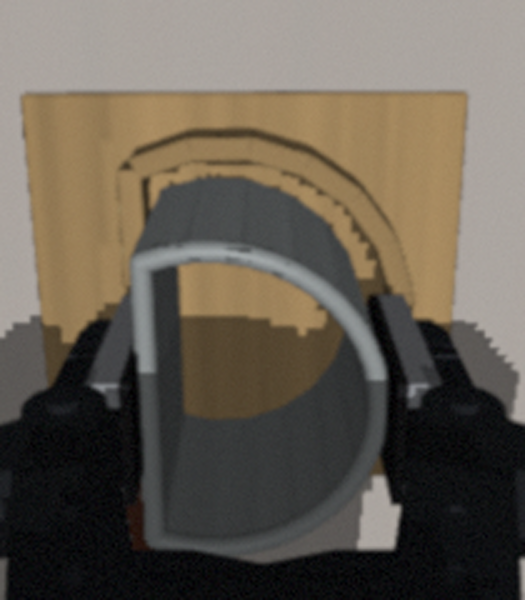

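Inside the fence, no contact force, with a small gap at the flat and round sides. Down the last 2 mm.

Emit:
apply_moves(commands=[0, 0, 1, 0, 0, 0, 1, 0, 0, 1.8, 0, 0, 0, 1, 0, 0, 2.2, 0, 0, 0, 1, 0, 0, 2.2, 0, 0, 0, 1])

```text
clock: 37.25
position: [0.6272, 0.0158, 0.0144]
tool_rot: [[0.999, 0.038, 0.0], [0.038, -0.999, -0.0], [0.0, 0.0, -1.0]]
wrist_force: [-0.5, 1.2, 1.1]
gripper_width: 0.0412
```

```bash
python3 -c "
from inhand import *
st()
"
```

```text
t 37.25 pos [627.2  15.8  14.4] yaw 2.21 zz [ 0. -0. -1.] q [ 1.4 37.3  3.1 55.8 -0.  89.2] F [-0.5  1.2  1.1] w 41.2
```

Emit:
apply_moves(commands=[0, 0, 0.4, 0, 0, 0, 1, 0, 0, 0.4, 0, 0, 0, 0.25, 0, 0, 0.4, 0, 0, 0, 0.25, 0, 0, 0.4, 0, 0, 0, 0.25, 0, 0, 0.4, 0, 0, 0, 0.25, 0, 0, 0.4, 0, 0, 0, 0.25, 0, 0, -20, 0, 0, 0, 0.25, 0, 0, -60, 0, 0, 0, 0.25, 0, 0, -105, 0, 0, 0, 0.1, 0, 0, -130, 0, 0, 0, 0, 0, 0, -130, 0, 0, 0, 0, 0, 0, -130, 0, 0, 0, 0, 0, 0, -130, 0, 0, 0, 0, 0, 0, -130, 0, 0, 0, 0])

```text
clock: 38.65
position: [0.6259, 0.0158, 0.1421]
tool_rot: [[0.999, 0.038, -0.004], [0.038, -0.999, -0.0], [-0.004, -0.0, -1.0]]
wrist_force: [0.1, -0.5, -0.7]
gripper_width: 0.0855
```

```bash
python3 -c "
from hm import *
st();p,d,m=snap('wrist','w25')
cv2.imwrite('pics/w25c.png',cv2.resize(p[100:280,150:370,::-1],None,fx=3,fy=3,interpolation=cv2.INTER_CUBIC))
C=cloud(m,d);hm(C,.039,.048,(.618,.0163),a0=182)
z=C[...,2];k=(z>.035)&(z<.06)&(np.hypot(C[...,0]-.627,C[...,1]-.0163)<.04);Q=C[k]
A=np.c_[Q[:,:2]-Q[:,:2].mean(0),np.ones(len(Q))]
kk=Q[:,2]>np.percentile(Q[:,2],97)-.004
print('rim plane',np.linalg.lstsq(A[kk],Q[kk,2],rcond=None)[0])
"
```

```text
t 38.65 pos [625.9  15.8 142.1] yaw 2.21 zz [-0.004 -0.    -1.   ] q [ 1.4 31.  12.5 71.7  0.  89.2] F [ 0.1 -0.5 -0.7] w 85.5
x yaw 3.0 centre [616.9864  15.5411] flat at 12.43482872672655 lateral mid of extent rel centre -0.09713416590442847 N 915
rim plane [-0.0045 -0.0011  0.0438]
```

View pics/w25c.png

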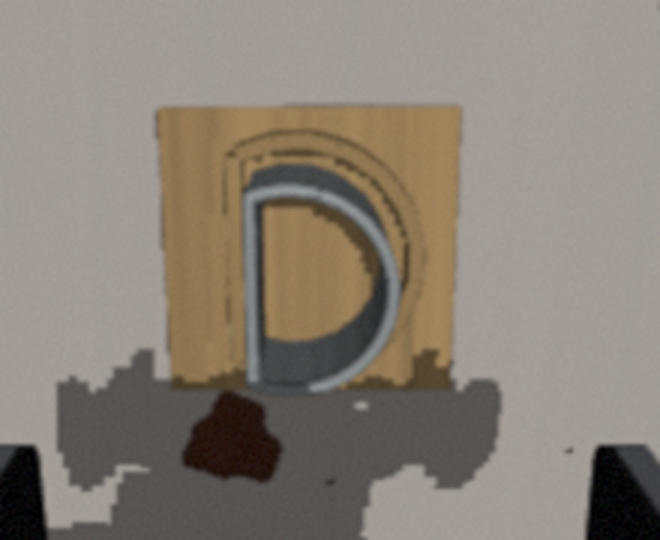

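The half-moon is seated inside the fence: rim at about 43.5 mm, level, flats parallel. Final overview after retreating.

Emit:
apply_moves(commands=[-40, 0, -40, 0, 0, 0, 0, -80, 0, -80, 0, 0, 0, 0, -120, 0, -110, 0, 0, 0, 0, -160, 0, -130, 0, 0, 0, 0, -200, 0, -130, 0, 0, 0, 0, -200, 0, -130, 0, 0, 0, 0, -200, 0, -130, 0, 0, 0, 0])

```text
clock: 39.4
position: [0.4266, 0.0081, 0.2742]
tool_rot: [[0.999, 0.038, 0.001], [0.038, -0.999, -0.0], [0.001, 0.0, -1.0]]
wrist_force: [0.1, 0.2, 0.0]
gripper_width: 0.0854
```

```bash
python3 -c "
from h import *
st()
p,d,m=snap('scene','fs');q,e,n=snap('side','fd')
a=cv2.resize(p[120:310,150:360,::-1],(400,362),interpolation=cv2.INTER_CUBIC);b=cv2.resize(q[120:310,140:350,::-1],(400,362),interpolation=cv2.INTER_CUBIC)
cv2.imwrite('pics/final.png',np.hstack([a,b]))
np.set_printoptions(precision=1,suppress=True)
C=cloud(m,d)
for nm,c,zl,zh,r in [('r1',(.609,-.195),.02,.034,.035),('r2',(.593,-.266),.02,.034,.035),('n1',(.618,.247),.03,.05,.02),('n2',(.6145,.194),.03,.05,.02),('hm',(.627,.0163),.03,.05,.035)]:
    k=(np.hypot(C[...,0]-c[0],C[...,1]-c[1])<r)&(C[...,2]>zl)&(C[...,2]<zh);Q=C[k]*1000
    print(nm,len(Q),(Q.min(0)+Q.max(0))/2,'zmax',Q[:,2].max())
k=(C[...,2]>.035)&(C[...,2]<.06)&(abs(C[...,0]-.75)<.13)&(abs(C[...,1]+.12)<.12)
print('box',cv2.minAreaRect((C[k][:,:2]*1000).astype(np.float32)))
k=(C[...,2]>.015)&(C[...,2]<.035)&(abs(C[...,0]-.62)<.1)&(abs(C[...,1]+.43)<.08)
print('tape',cv2.minEnclosingCircle((C[k][:,:2]*1000).astype(np.float32)))
"
```

```text
t 39.4 pos [426.6   8.1 274.2] yaw 2.2 zz [ 0.001 -0.    -1.   ] q [ 1.1  4.5 -4.5 81.  -0.  88.9] F [0.1 0.2 0. ] w 85.4
r1 91 [ 609.2 -194.9   26.4] zmax 32.749132591028406
r2 83 [ 594.2 -265.2   25.6] zmax 31.17506827997363
n1 43 [617.1 249.4  37.3] zmax 44.270439774638405
n2 39 [612.6 194.5  36.8] zmax 43.45995388697676
hm 208 [625.9  16.7  38. ] zmax 46.013112245514634
box ((723.2179565429688, -97.58787536621094), (116.25269317626953, 250.77032470703125), 68.27333068847656)
tape ((620.068115234375, -432.19549560546875), 53.37418746948242)
```

View pics/final.png

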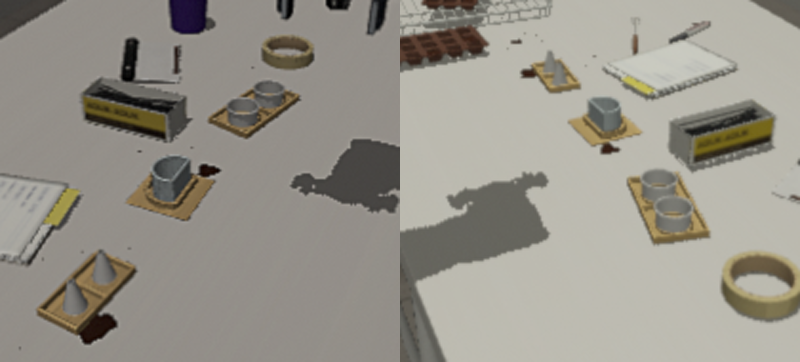

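Everything stands level in its rest in both views. The odd box rectangle arises because the half-moon now falls inside that search window; the carton looks unmoved in the picture. Handing in.

```bash
python3 -c "
from rig import finish_job
print(finish_job())"
```

```text
the job is handed in; nothing more can be done
None
```

The pastry tools are all put away and the job is handed in, at about 39 s of the 112 s allowed. I placed the two ring cutters first, then the two nozzles upright, then the half-moon cutter.

- **Rings and nozzles:** the last camera check put each within about 2 mm of its bay centre, and they stand level in the pictures.
- **Half-moon cutter:** it sits inside the D-shaped fence, level, with its rim at about 43.8 mm (43 mm expected). Its flat wall is within about 1° of the fence's, and its centre is about 1 mm from the rest's.
- **Forces:** the wrist force was at most about 7 N in my readings, taken at the end of each move.
- **Bystanders:** the tape roll measured within about 4 mm of its first position, which is roughly the noise of that camera. My last numeric check on the stirrer carton failed, because the half-moon cutter had come into its search window. In the final pictures the carton looks unmoved, and the gripper never went near it.

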